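# Turn a cover round the corner post and clamp it

## Task

Without lifting the square cover, push it against the steel corner post so that it turns a quarter turn clockwise round the post's front edge, and seat it flush in the post's inner corner with its slot facing the clamp's pin. Then press the sprung clamp lever fully down exactly three times, letting it come right up each time, so that the pin is fed into the slot; leave the other loose things where they are.

Things in the scene. Friction and masses are not known exactly. Their poses are not given: they have to be found in the camera images.
- fixture: the clamp: a steel base plate 330 x 370 x 6 mm on the mat (top at z = 6 mm); post, guard, pin and lever move with it. Origin: under the seat's centre, at mat height; x away from the robot, y left (small yaw). In mm the plate spans x -220..110, y -110..260; the grey ratchet housing x -30..30, y 150..240, up to z 85.
- post: the fixed corner post: a dark steel angle 60 mm high on the plate; origin and axes of the fixture. Side leg x -40..60, y -85..-55 mm; back leg x 55..75, y -85..30 mm. Its inner corner is the seat: the cover's centre belongs at (0, 0), its far face on the back leg's face (x 55), its right face on the side leg's (y -55).
- post_corner (a point): upper front left edge of the corner post's side leg, fixture (-40, -55), 66 mm above the mat: the edge round which the cover turns.
- seat (a point): centre of the seat, half-way up the seated cover (31 mm above the mat); axes of the fixture.
- seat_slot (a point): where the middle of the slot's mouth is when the cover is seated: 55 mm along fixture +y from the seat's centre.
- cover_center (a point): centre (half-way up) of the square aluminium cover, 110 x 110 x 50 mm high, 0.45 to 0.75 kg, loose and flat on the plate, too wide to grip. Slot in the middle of its own -x side. At the start the slot faces the robot and the far face is 5 to 35 mm short of the side leg's front end, its centre 5 to 25 mm left of the turning edge. It must turn clockwise from above till the slot faces fixture +y.
- slot_mouth (a point): middle of the mouth of the cover's slot (26 mm wide, 24 mm deep, open at top and bottom), half-way up, 55 mm along the cover's -x from its centre. Pushed low on this side, left of the slot, with the side leg stopping its far right half, the cover swings round the leg's edge.
- pin_tip (a point): end of the clamp's round steel pin (14 mm thick, 34 mm above the mat) that slides along fixture -y towards the seat; at the start 28 mm from the seated cover's slotted side.
- ram (a joint): how far the pin is fed out, m: 0 at the start; each full lever stroke feeds it 14 mm (the first about 18 mm) by a ratchet and it stays (about 0.046 after three, its end then about 18 mm inside the slot). It cannot be drawn back with the lever.
- lever (a joint): angle of the clamp lever, rad: 0 up (rest), 0.45 fully down at its stop. Sprung: about 3 N at the pad to start, about 8 N at the bottom; springs back up by itself. A stroke below 0.39 does not count.
- lever_pad (a point): middle of the top of the lever's black rubber pad (45 mm along x, 50 mm wide). The lever points to the robot; its pivot is about 97 mm beyond the pad (fixture +x), so the pad goes nearly straight down, some 42 mm. At rest about 101 mm above the mat, under the guard.
- socket: bystander: deep steel socket, 42 mm across, 75 mm tall, standing on the plate near the far side of the clamp; origin under its centre
- dish: bystander: small steel dish, 70 mm across, 22 mm high, on the plate at its front edge, in front of the lever; origin under its centre
- wrench: bystander: open-ended wrench, 190 mm, lying on the mat to the right; origin under its centre
- screwdriver: bystander: screwdriver, 200 mm, lying on the mat to the left; origin under its centre
- spray: bystander: grey can, 64 mm across, 190 mm tall, far right; origin under its centre
- carton: bystander: cardboard box 90 x 70 x 60 mm, far left; origin under its centre
- guard_edge (a point): middle of the near edge, underside, of a clear guard plate over housing and lever: fixture x -150..40, y 145..245, underside z 213 mm, on two posts at its far edge. It juts 5 to 8 mm past the lever's pad towards the robot, so the lever is pressed with the tool leaning back: fingers pointing away from the robot and down, 30 to 50 degrees from vertical.
Mind the look-alikes: they are no part of the job. What is meant by the part that bears cover_center is not yellow, and is the smaller of those in its own colour.

How it is judged:
By the outcome, as a careful person would: the job done as asked, in the order asked, and still so for the second after the job is handed in, with the robot touching nothing.
It also fails if it takes over 72 s, if anything falls off the work surface, if the arm or the gripper's body presses on something with over 40 N, if the wrist force passes 120 N, or if a joint passes its speed limit or range.

## Robot

A 6-joint arm with a two-finger parallel gripper is mounted at the origin on the work surface. World frame = base frame: x ahead of the robot, y to its left, z up, the work surface at z = 0. Lengths are in mm, angles in rad, forces in N, time in s.
With the tool pointing down it reaches from about 350 to 875 mm from the base axis. Payload 4.2 kg.
Tool frame: the origin (TCP) lies at the very end of the fingers, on their centre line; the grasp point (between the pads) lies 19 mm behind it; z points along the fingers, y is the direction in which the jaws open and shut (so a half turn about z gives the same grasp; the last joint's range is limited). The gripper opens to 85 mm and grips with 20 to 120 N. Pads are 22 mm wide; open, the fingers measure 114 mm over their backs; the gripper's body (76 mm by 85 mm) begins 54 mm behind the grasp point. The pads swing forward as they close: fully open they stand 13 mm farther back than shut.
Start: joints at [-1.031, 0.385, 0.008, 0, -1.194, -0.259], TCP at [173.219, -600.495, 231.312] pointing down, gripper open.
Joint ranges: [-3.14, 3.14], [-1.21, 2.06], [-1.07, 1.41], [-3.16, 2.05], [-2.99, -0.16], [-3.1, 3.1]. Speed limits (rad/s): [2.79, 2.79, 3.14, 3.14, 3.14, 3.14].

## Interface

Orientations are given as a unit quaternion [x, y, z, w].
In Python, from bench import arm, optics, job gives the robot as it stands.
- The arm moves only by the tool send_rows, never from a script. Its argument "steps" is a list that holds one entry, the list of rows, each a list of 5 numbers: the shift along the tool's x, y, z in cm, then the turn about the tool's z in rad, then the opening, from 0 (shut) to 1 (fully open). A call has 1 to 10 rows; each row shifts and turns the pose as measured when the row begins, along the tool's axes as they then stand; what a row does not reach is not made up. A row lasts 1/12 s, in which the tool goes at most 41.7 mm and 7.16 degrees, less where a joint would pass 70% of its speed; a pose out of reach is approached as far as the arm can. A call with a gripper value outside its range is refused whole. The fingers move at their own pace and stop on an object; the grip force is fixed at half the most. Time passes only in rows, so rows that do not move let the fingers close. It gives the time, the measured TCP pose, the force and the opening at its end, in the units of the state.
- arm.read_state(): the state, without advancing time (a new reading comes with each control period).
- optics.get_image(name): name is "scene" or "side" or "wrist"; returns (picture, depth): 400x640x3 uint8, blue, green, red; 400x640 float32, mm along the optical axis (not along the pixel's ray), 0 where there is no reading.
- optics.get_calibration(name): a dict with "K" (3x3 intrinsics, pixels), "rvec" (rotation vector, rad) and "tvec" (3), from world to camera coordinates, as OpenCV has them; the wrist camera has in their place "hand_eye" (4x4, takes a point from camera to tool coordinates, whose origin is the TCP and whose axes are the flange's). Camera axes: x right, y down, z forward; pixel columns grow to the right and rows downward; lengths in mm; the calibration is good to about 2 mm. A picture is of the moment at which its call begins: read the wrist's pose just before it. get_calibration takes no time and is no camera call.
- job.job_done(): hands the job in, once; it reports no verdict.
The state is a dict: "clock": time; "joints": joint angles; "joint_vel": joint speeds; "joint_efforts": joint torques, N m; "position": TCP position; "ee_rot": TCP orientation; "contact_force": force on the tool from outside, world axes, zero at the start; "wrist_torque": the same for the moment, N m; "gripper_width": finger opening in mm.
Only numpy, scipy, OpenCV 4.12 (cv2) and the standard library are available. Lean on these libraries where they do the work, as an engineer would, in place of code of your own. Each camera call takes 0.05 s, during which the arm holds its last target. There are 200 camera calls.

## Working session

There is one attempt and no reset: what is moved stays moved. The work goes in short steps, Python scripts to look and compute and a tool call to move; the robot and the scene stay as the last step left them, time stands still between calls to the robot, and variables do not carry over. Pictures are saved under pics/ and viewed, about 8 in all and at most 12, crops included, and the job is handed in when it is done.

Besides the shell and the picture viewer there is one more tool, called after "Call:" as name([rows], argument=value, ...), one row to a line, values as JSON. send_rows: Moves the arm, as the interface text tells. Its arguments: {"type":"object","properties":{"steps":{"type":"array","items":{"type":"array","items":{"type":"array","items":{"type":"number"}}}}},"required":["steps"]}

```bash
mkdir -p pics; ls; python3 - <<'E'
from bench import arm, optics
import cv2,numpy as np
s=arm.read_state(); print(s)
for n in ("scene","side"):
    im,d=optics.get_image(n); cv2.imwrite(f"pics/{n}0.png",im); np.save(f"pics/{n}0.npy",d)
    c=optics.get_calibration(n); print(n,c, d.min(),d.max())
print(optics.get_calibration("wrist"))
E
```

```text
pics
{'clock': 0.0, 'joints': array([-1.03141628e+00,  3.85562323e-01,  6.60589755e-03, -5.07677405e-04,
       -1.19398801e+00, -2.58595040e-01]), 'joint_vel': array([ 1.03447840e-03,  3.39649088e-04,  2.05313558e-06, -4.11239690e-04,
       -4.05619783e-05,  5.83985605e-04]), 'joint_efforts': array([-7.50273239e-05, -3.92287409e+01,  1.88397914e+01,  4.18631360e+00,
       -4.64227822e-03, -3.40176463e-06]), 'position': array([ 173.04603285, -599.95165606,  230.2090127 ]), 'ee_rot': array([-1.39838946e-01,  9.90173651e-01,  1.08134899e-03, -1.99856404e-04]), 'contact_force': array([ 0.69303502,  0.72528235, -0.51097123]), 'wrist_torque': array([0.03596342, 0.02925856, 0.02917136]), 'gripper_width': 85.12337271342741}
scene {'K': array([[414.6487549 ,   0.        , 320.76920508],
       [  0.        , 414.6487549 , 202.35147648],
       [  0.        ,   0.        ,   1.        ]]), 'rvec': array([ 1.90749093,  1.73288779, -0.61611695]), 'tvec': array([ -42.0624867 , -316.46175186, 1479.01660325])} 0.0 3621.3076
side {'K': array([[392.69662925,   0.        , 326.04294383],
       [  0.        , 392.69662925, 195.03424872],
       [  0.        ,   0.        ,   1.        ]]), 'rvec': array([ 0.70686724,  2.73178906, -0.92835084]), 'tvec': array([ 468.38554923, -102.26936496, 1455.66528467])} 0.0 3824.18
{'K': array([[330.17635442,   0.        , 319.1394958 ],
       [  0.        , 330.17635442, 201.3072112 ],
       [  0.        ,   0.        ,   1.        ]]), 'hand_eye': array([[ 9.14825087e-04, -9.48650784e-01, -3.16323969e-01,
         8.14306975e+01],
       [ 9.99999576e-01,  9.00603272e-04,  1.91154337e-04,
        -2.10666099e-01],
       [ 1.03543690e-04, -3.16324010e-01,  9.48651206e-01,
        -1.42754235e+02],
       [ 0.00000000e+00,  0.00000000e+00,  0.00000000e+00,
         1.00000000e+00]])}
```

View pics/scene0.png

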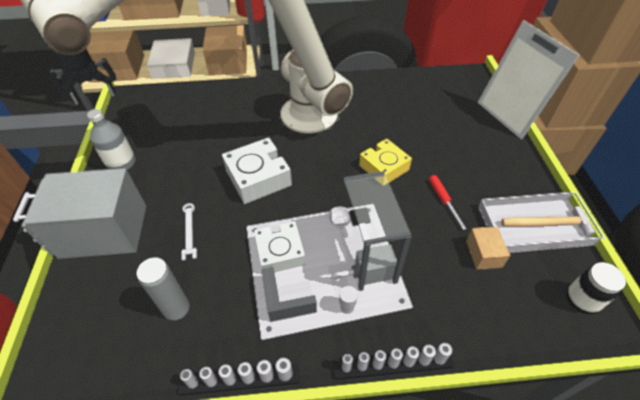

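View pics/side0.png

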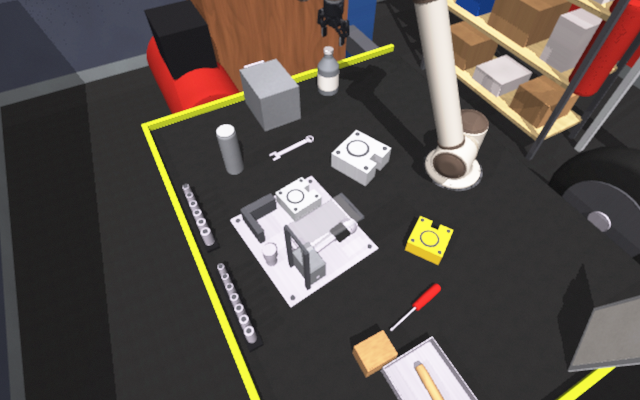

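The scene view shows the cover, the smaller white block, on the plate at (280,245). The post is at (285,295) and the lever and guard are at (365,220). The larger white block at (258,170) and the yellow one are look-alikes. Next I measure from the depth.

```bash
cat > h.py <<'E'
import cv2,numpy as np
from bench import arm,optics
def cloud(n,d,c=None):
    c=c or optics.get_calibration(n); K=c['K']; R=cv2.Rodrigues(c['rvec'])[0]
    v,u=np.indices(d.shape); P=np.stack([(u-K[0,2])/K[0,0]*d,(v-K[1,2])/K[1,1]*d,d],-1)
    return (P-c['tvec'])@R
def topmap(views,x0,x1,y0,y1,mm=1.0):
    "height map, rows: -x, cols: -y (seen from above, robot at the bottom)"
    H=np.full((int((x1-x0)/mm),int((y1-y0)/mm)),-1.)
    for P,d in views:
        p=P[(d>0)]; r=((x1-p[:,0])/mm).astype(int); c=((y1-p[:,1])/mm).astype(int)
        ok=(r>=0)&(r<H.shape[0])&(c>=0)&(c<H.shape[1]); np.maximum.at(H,(r[ok],c[ok]),p[ok,2])
    return H
E
python3 - <<'E'
from h import *
V={}
for n in("scene","side"):
    d=np.load(f"pics/{n}0.npy"); P=cloud(n,d); V[n]=(P,d)
    im=cv2.imread(f"pics/{n}0.png"); 
    # local height stats
    for nm,(u,v) in {"scene":{"cover":(295,240),"plate":(270,318),"post":(300,305),"can":(152,268)},"side":{"cover":(297,190),"plate":(290,290),"post":(255,222),"can":(225,131)}}[n].items():
        print(n,nm,P[v-1:v+2,u-1:u+2].reshape(-1,3).mean(0).round(1),P[v-2:v+3,u-2:u+3,2].std().round(2))
x0,x1,y0,y1=350,850,-250,300
for n in V:
    P,d=V[n]; g=(d>0)&(P[...,0]>x0)&(P[...,0]<x1)&(P[...,1]>y0)&(P[...,1]<y1)
    hist,e=np.histogram(P[g][:,2],bins=range(-10,240,4)); print(n,[(int(a),int(b)) for a,b in zip(e,hist) if b>30])
# image for both: plot points by scatter, 1.3 px/mm
s=1.3; M=np.zeros((int(500*s),int(550*s),3),np.uint8)
for n in V:
    P,d=V[n]; im=cv2.imread(f"pics/{n}0.png"); g=(d>0)
    p=P[g];c=im[g]; o=np.argsort(p[:,2]); p=p[o];c=c[o]
    for q,k in zip(p,c):
        if x0<q[0]<x1 and y0<q[1]<y1 and q[2]<240: cv2.circle(M,(int((y1-q[1])*s),int((x1-q[0])*s)),1,[int(t) for t in k],-1)
cv2.imwrite("pics/top0.png",M[:600])
a=cv2.imread("pics/scene0.png")[160:350,230:430]; b=cv2.imread("pics/side0.png")[165:315,220:390]
cv2.imwrite("pics/crop0.png",cv2.resize(a,None,fx=3.1,fy=3.1,interpolation=cv2.INTER_CUBIC))
E
```

```text
scene cover [637.9 -76.1 155.4] 176.33
scene plate [ 765.7 -148.9   29.4] 182.36
scene post [755.7 -76.4  63.1] 4.28
scene can [ 701.1 -379.7  189. ] 1.4
side cover [ 570.  -140.1   56.8] 2.45
side plate [738.9 145.6   3.6] 2.05
side post [743.9 -83.2  65. ] 21.19
side can [ 707.6 -378.5  189.1] 1.66
scene [(-6, 3723), (-2, 12056), (2, 6833), (6, 3275), (10, 231), (14, 212), (18, 210), (22, 192), (26, 204), (30, 165), (34, 171), (38, 224), (42, 164), (46, 193), (50, 419), (54, 1154), (58, 323), (62, 681), (66, 452), (70, 138), (74, 83), (78, 279), (82, 532), (86, 100), (94, 37), (98, 48), (102, 35), (210, 35), (214, 161), (218, 2425), (222, 481)]
side [(-10, 165), (-6, 4435), (-2, 7848), (2, 3714), (6, 1421), (10, 142), (14, 121), (18, 111), (22, 121), (26, 122), (30, 121), (34, 129), (38, 139), (42, 112), (46, 140), (50, 327), (54, 594), (58, 218), (62, 353), (66, 220), (70, 81), (74, 68), (78, 205), (82, 297), (86, 79), (94, 44), (98, 54), (214, 299), (218, 1769), (222, 288)]
```

View pics/crop0.png

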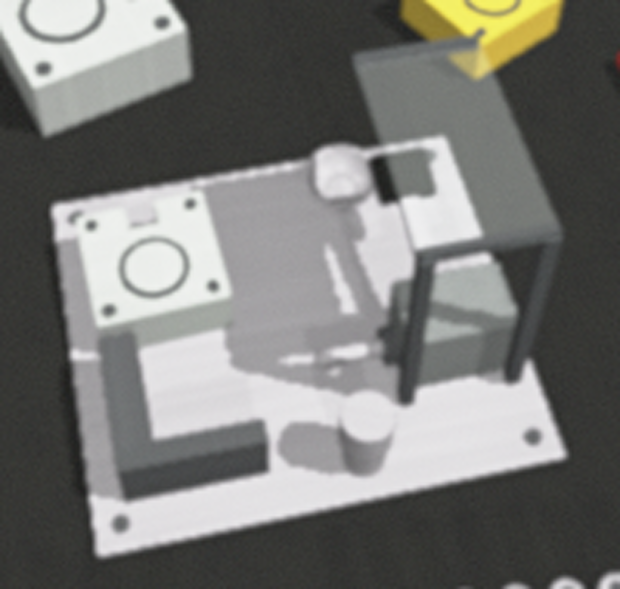

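View pics/top0.png

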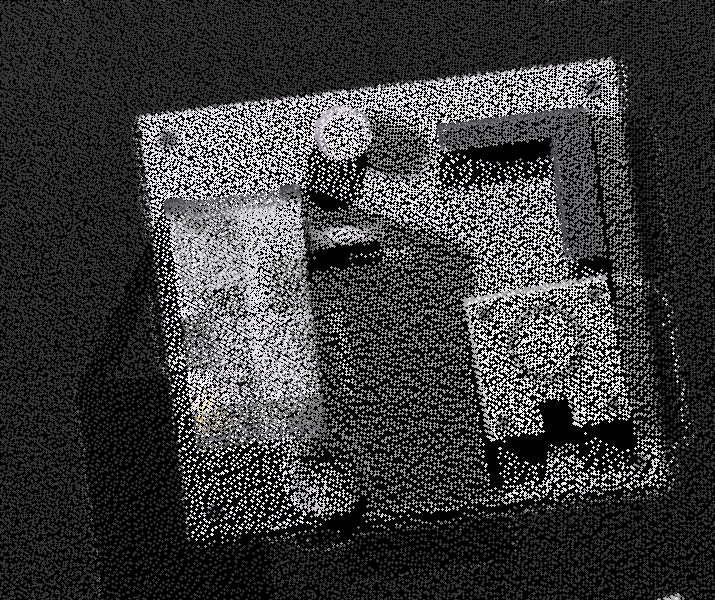

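```bash
cat >> h.py <<'E'
def rot(a): return np.array([[np.cos(a),-np.sin(a)],[np.sin(a),np.cos(a)]])
def edgefit(p,a0,q=1.0,iters=4):
    "oriented box of xy points: robust percentile extents at the yaw (near a0) of least area"
    best=min(np.arange(a0-.1,a0+.1,.002),key=lambda a:np.prod(np.ptp(np.percentile(p@rot(a),[q,100-q],axis=0),axis=0)))
    lo,hi=np.percentile(p@rot(best),[q,100-q],axis=0); return best,lo,hi
E
python3 - <<'E'
from h import *
V={n:(cloud(n,np.load(f"pics/{n}0.npy")),np.load(f"pics/{n}0.npy"),cv2.imread(f"pics/{n}0.png")) for n in("scene","side")}
def pts(n,zl,zh,box):
    P,d,im=V[n]; x0,x1,y0,y1=box
    g=(d>0)&(P[...,2]>zl)&(P[...,2]<zh)&(P[...,0]>x0)&(P[...,0]<x1)&(P[...,1]>y0)&(P[...,1]<y1)
    return P[g],im[g]
for n in V:
    print(n)
    p,c=pts(n,-6,16,(400,830,-230,210)); p=p[c.min(1)>85]   # bright plate
    a,lo,hi=edgefit(p[:,:2],.11,.3); print(" plate yaw %.3f size"%a,(hi-lo).round(1)); ctr=rot(a)@((lo+hi)/2); O=ctr-rot(a)@[-55,75]; print("  ctr",ctr.round(1),"O",O.round(1),len(p))
    p,c=pts(n,51,61,(480,660,-190,-40)); p=p[c.min(1)>100]
    a,lo,hi=edgefit(p[:,:2],.11,.7); print(" cover yaw %.3f size"%a,(hi-lo).round(1),"ctr",(rot(a)@((lo+hi)/2)).round(1),"z",np.median(p[:,2]))
    p,c=pts(n,58,72,(620,800,-190,-20)); p=p[c.max(1)<130]
    a,lo,hi=edgefit(p[:,:2],.11,.7); O=rot(a)@np.array([hi[0]-75,lo[1]+85]); print(" post yaw %.3f size"%a,(hi-lo).round(1),"(115x115) O",O.round(1),"z",np.median(p[:,2]))
    p,c=pts(n,212,228,(450,780,20,260)); a,lo,hi=edgefit(p[:,:2],.11,.7); print(" guard yaw %.3f size"%a,(hi-lo).round(1),"(190x100) O",(rot(a)@((lo+hi)/2-[-55,195])).round(1),"z",np.median(p[:,2]))
    p,c=pts(n,70,79,(650,800,0,90)); print(" socket",np.median(p[:,:2],0).round(1),len(p))
    p,c=pts(n,90,108,(480,640,20,140)); print(" pad?",p[c.max(1)<70].mean(0).round(1) if len(p) else 0,np.ptp(p[c.max(1)<70],axis=0).round(0),(c.max(1)<70).sum())
    p,c=pts(n,14,26,(430,540,0,140)); print(" dish",((p.min(0)+p.max(0))/2).round(1),np.ptp(p,axis=0).round(0))
E
```

```text
scene
 plate yaw 0.124 size [340.2 376.2]
  ctr [613.9  -8.4] O [677.8 -76. ] 9970
 cover yaw 0.164 size [109.8 108.1] ctr [ 574.3 -122. ] z 55.750609402381976
 post yaw 0.126 size [114.  109.1] (115x115) O [682.2 -75.8] z 65.04364744033118
 guard yaw 0.116 size [190.1  99.6] (190x100) O [681.7 -78. ] z 220.48462053559854
 socket [746.4  38.7] 106
 pad? [546.5  75.3  99.7] [37. 15. 13.] 64
 dish [483.7  47.4  20. ] [66. 58. 12.]
side
 plate yaw 0.122 size [336.3 393.5]
  ctr [618.5 -20.9] O [682.2 -88.6] 5107
 cover yaw 0.174 size [108.3 109.9] ctr [ 575.7 -120.1] z 55.313193999348236
 post yaw 0.120 size [110.8 114.3] (115x115) O [683.  -75.8] z 64.4969186258811
 guard yaw 0.120 size [189.   99.7] (190x100) O [683.2 -76.4] z 219.96910486512886
 socket [746.3  42.6] 75
 pad? [542.4 107.1  99.3] [41. 20. 10.] 80
 dish [472.5  65.1  20. ] [39. 33. 12.]
```

```bash
cat >> h.py <<'E'
from scipy.spatial.transform import Rotation as Ro
O=np.array([682.5,-76.3]); YAW=.121
def f2w(p): return O+rot(YAW)@np.asarray(p,float)
def w2f(p): return (np.asarray(p,float)[...,:2]-O)@rot(YAW)
def fix():
    "measured tool in the fixture frame: x,y,z, yaw of tool x rel. to fixture -x (cw +, deg)"
    s=arm.read_state(); R=Ro.from_quat(s['ee_rot']).as_matrix()
    a=np.arctan2(-R[1,0],-R[0,0])-YAW
    print("t %.2f fix"%s['clock'],w2f(s['position']).round(1),"z %.1f cw %.1f lean %.1f"%(s['position'][2],-np.degrees(a),np.degrees(np.arccos(-R[2,2]))),"F",s['contact_force'].round(1),"w %.0f"%s['gripper_width'])
    return s,R
def plan(wps,grip):
    "rows (cm in tool axes, rad) along fixture waypoints (x,y,z,cw deg), <=35 mm and 6 deg each"
    s,R=fix(); p=s['position'].copy(); out=[]
    psi=-(np.degrees(np.arctan2(-R[1,0],-R[0,0])-YAW))
    for x,y,z,cw in wps:
        tgt=np.r_[f2w((x,y)),z]; n=max(1,int(np.ceil(max(np.linalg.norm(tgt-p)/38,abs(cw-psi)/6.5))))
        st=(tgt-p)/n; dps=(cw-psi)/n
        for _ in range(n):
            d=R.T@st; out.append([*(d/10).round(2).tolist(),round(float(np.radians(dps)),3),grip])
            R=R@Ro.from_euler('z',np.radians(dps)).as_matrix(); p=p+st; psi+=dps
    for i in range(0,len(out),10): print([[float(v) for v in r] for r in out[i:i+10]])
E
python3 - <<'E'
from h import *
for n in("scene","side"):
    d=np.load(f"pics/{n}0.npy"); P=cloud(n,d)
    g=(d>0)&(P[...,0]>100)&(P[...,0]<900)&(P[...,1]>-800)&(P[...,1]<400)
    for zl,zh in((20,150),(150,400)):
        m=(g&(P[...,2]>zl)&(P[...,2]<zh)).astype(np.uint8); k,lab,st,_=cv2.connectedComponentsWithStats(m)
        for i in range(1,k):
            if st[i,4]>60: q=P[lab==i]; print(n,st[i,:4],"x",q[:,0].min().round(),q[:,0].max().round(),"y",q[:,1].min().round(),q[:,1].max().round(),"z",q[:,2].max().round())
print("cover",w2f([575,-121]))
plan([(-200,-31,150,0),(-200,-31,40,0)],.62)
E
```

```text
scene [307  95  45  22] x 102.0 168.0 y -10.0 129.0 z 150.0
scene [ 90 122  44  47] x 148.0 232.0 y -658.0 -574.0 z 150.0
scene [222 138  69  61] x 186.0 393.0 y -283.0 -81.0 z 77.0
scene [360 139  51  41] x 211.0 360.0 y 139.0 290.0 z 56.0
scene [ 70 141  20  32] x 100.0 239.0 y -752.0 -729.0 z 35.0
scene [  0 172 144 213] x 368.0 855.0 y -773.0 -508.0 z 150.0
scene [431 176  20  26] x 357.0 456.0 y 342.0 376.0 z 28.0
scene [328 207  31  20] x 451.0 566.0 y 17.0 86.0 z 106.0
scene [254 222  63  98] x 510.0 767.0 y -184.0 -39.0 z 70.0
scene [468 228  21  38] x 581.0 673.0 y 383.0 400.0 z 65.0
scene [331 245  76  44] x 621.0 708.0 y 5.0 172.0 z 150.0
scene [145 274  42  44] x 686.0 738.0 y -407.0 -348.0 z 150.0
scene [339 286  19  26] x 725.0 768.0 y 15.0 56.0 z 84.0
scene [419 344  32  20] x 876.0 900.0 y 176.0 236.0 z 76.0
scene [404 347  15  19] x 877.0 900.0 y 141.0 167.0 z 75.0
scene [388 349  14  18] x 879.0 900.0 y 107.0 130.0 z 76.0
scene [373 351  12  18] x 879.0 900.0 y 73.0 94.0 z 75.0
scene [357 353  12  17] x 880.0 900.0 y 39.0 59.0 z 77.0
scene [342 355  10  17] x 881.0 
[... 1971 characters left out ...]

t 0.10 fix [-569.  -458.4] z 230.4 cw -9.1 lean 0.1 F [ 0.1 -0.8 -0.2] w 85
[[-2.7, 2.27, 0.51, 0.01, 0.62], [-2.68, 2.3, 0.51, 0.01, 0.62], [-2.66, 2.32, 0.51, 0.01, 0.62], [-2.63, 2.35, 0.51, 0.01, 0.62], [-2.61, 2.38, 0.51, 0.01, 0.62], [-2.58, 2.4, 0.51, 0.01, 0.62], [-2.56, 2.43, 0.51, 0.01, 0.62], [-2.54, 2.45, 0.51, 0.01, 0.62], [-2.51, 2.48, 0.51, 0.01, 0.62], [-2.49, 2.5, 0.51, 0.01, 0.62]]
[[-2.46, 2.53, 0.51, 0.01, 0.62], [-2.44, 2.55, 0.51, 0.01, 0.62], [-2.41, 2.58, 0.51, 0.01, 0.62], [-2.39, 2.6, 0.51, 0.01, 0.62], [-2.36, 2.62, 0.51, 0.01, 0.62], [-2.33, 2.65, 0.51, 0.01, 0.62], [-0.0, -0.01, 3.67, -0.0, 0.62], [-0.0, -0.01, 3.67, -0.0, 0.62], [-0.0, -0.01, 3.67, -0.0, 0.62]]
```

Call:
send_rows([
  [[-2.7, 2.27, 0.5, 0.01, 0.62], [-2.7, 2.3, 0.5, 0.01, 0.62], [-2.65, 2.3, 0.5, 0.01, 0.62], [-2.65, 2.35, 0.5, 0.01, 0.62], [-2.6, 2.4, 0.5, 0.01, 0.62], [-2.6, 2.4, 0.5, 0.01, 0.62], [-2.55, 2.45, 0.5, 0.01, 0.62], [-2.55, 2.45, 0.5, 0.01, 0.62], [-2.5, 2.5, 0.5, 0.01, 0.62], [-2.5, 2.5, 0.5, 0.01, 0.62]],
])

```text
clock: 0.93
position: [373.6, -299.1, 173.7]
ee_rot: [-0.081, 0.997, 0.003, -0.003]
contact_force: [1.0, -0.1, -0.1]
gripper_width: 53.1
```

Call:
send_rows([
  [[-2.45, 2.5, 0.5, 0.01, 0.62], [-2.45, 2.55, 0.5, 0.01, 0.62], [-2.4, 2.6, 0.5, 0.01, 0.62], [-2.4, 2.6, 0.5, 0.01, 0.62], [-2.35, 2.6, 0.5, 0.01, 0.62], [-2.35, 2.65, 0.5, 0.01, 0.62], [0, 0, 0, 0, 0.62]],
])

```text
clock: 1.52
position: [500.5, -111.3, 140.7]
ee_rot: [-0.052, 0.999, 0.003, -0.004]
contact_force: [-0.9, 0.1, 0.2]
gripper_width: 52.7
```

```bash
python3 - <<'E'
from h import *
plan([(-200,-31,120,0),(-200,-31,15,0)],.62)
E
```

```text
t 1.52 fix [-184.9  -12.8] z 140.7 cw 1.0 lean 0.6 F [-0.9  0.1  0.2] w 53
[[1.46, -1.86, 2.06, -0.017, 0.62], [-0.02, -0.03, 3.5, 0.0, 0.62], [-0.02, -0.03, 3.5, 0.0, 0.62], [-0.02, -0.03, 3.5, 0.0, 0.62]]
```

Call:
send_rows([
  [[1.5, -1.9, 2.0, -0.017, 0.62], [0, 0, 0, 0, 0.62], [0, 0, 3.5, 0, 0.62], [0, 0, 3.5, 0, 0.62], [0, 0, 2.5, 0, 0.62], [0, 0, 0.5, 0, 0.62], [0, 0, 0, 0, 0.62]],
])

```text
clock: 2.1
position: [489.3, -129.4, 17.4]
ee_rot: [-0.064, 0.998, 0.003, -0.002]
contact_force: [0.4, 0.4, 0.4]
gripper_width: 53.0
```

```bash
python3 - <<'E'
from h import *
fix()
im,d=optics.get_image("scene"); cv2.imwrite("pics/s1.png",cv2.resize(im[130:330,220:430],None,fx=3,fy=3,interpolation=cv2.INTER_CUBIC))
E
```

```text
t 2.10 fix [-198.3  -29.4] z 17.4 cw -0.4 lean 0.4 F [0.4 0.4 0.4] w 53
```

View pics/s1.png

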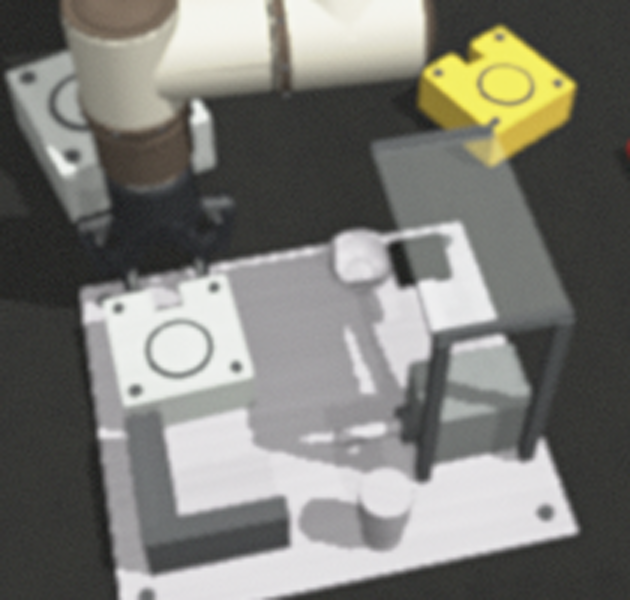

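Both fingers straddle the slot in front of the cover, at about (130,275) and (205,265) in the crop. I'll push straight until it touches the leg.

Call:
send_rows([
  [[-0.6, 0, 0, 0, 0.62], [-0.6, 0, 0, 0, 0.62], [-0.6, 0, 0, 0, 0.62], [-0.6, 0, 0, 0, 0.62], [-0.4, 0, 0, 0, 0.62], [-0.4, 0, 0, 0, 0.62]],
])

```text
clock: 2.65
position: [523.3, -125.3, 22.9]
ee_rot: [-0.063, 0.998, 0.003, -0.001]
contact_force: [-2.8, 0.2, -2.1]
gripper_width: 52.6
```

Call:
send_rows([
  [[-0.3, 0, 0, 0, 0.62], [-0.3, 0, 0, 0, 0.62], [-0.2, 0, 0, 0, 0.62]],
])

```text
clock: 2.9
position: [525.6, -124.9, 22.9]
ee_rot: [-0.062, 0.998, 0.004, -0.009]
contact_force: [-4.6, -0.3, 3.5]
gripper_width: 52.7
```

```bash
cat >> h.py <<'E'
def cover(tag=None):
    "cover's top face from both fixed views: centre and yaw in the fixture"
    s=arm.read_state()
    for n in("scene","side"):
        im,d=optics.get_image(n); P=cloud(n,d); f=w2f(P)
        g=(d>0)&(P[...,2]>50)&(P[...,2]<61)&(im.min(2)>100)&(abs(f[...,0]+60)<140)&(abs(f[...,1])<125)
        m=cv2.morphologyEx(g.astype(np.uint8),cv2.MORPH_OPEN,np.ones((3,3))); k,l,st,_=cv2.connectedComponentsWithStats(m)
        q=f[l==1+st[1:,4].argmax()].astype(np.float32); c,wh,a=cv2.minAreaRect(q)
        lo=[np.percentile(q@rot(np.radians(a)),x,axis=0) for x in(.5,99.5)]
        print(n,"cover ctr",(rot(np.radians(a))@((lo[0]+lo[1])/2)).round(1),"size",(lo[1]-lo[0]).round(0),"yaw mod 90 %.1f"%((a+45)%90-45),len(q))
        if tag: cv2.imwrite(f"pics/{n}_{tag}.png",im)
E
python3 -c "
from h import *
fix();cover()"
```

```text
t 2.90 fix [-161.6  -29.3] z 22.9 cw -0.2 lean 1.1 F [-4.6 -0.3  3.5] w 53
scene cover ctr [-95.8 -33.5] size [110. 109.] yaw mod 90 0.6 1494
side cover ctr [-95.2 -31.7] size [112. 111.] yaw mod 90 -1.3 829
```

Call:
send_rows([
  [[0.8, 0, 0, 0, 0], [0.8, 0, 0.3, 0, 0], [0, 0.9, 0.2, 0, 0], [0, 1.2, 0.2, 0, 0], [0, 1.2, 0, 0, 0], [0, 0, 0, 0, 0], [0, 0, 0, 0, 0], [0, 0, 0, 0, 0]],
])

```text
clock: 3.67
position: [510.5, -89.9, 18.0]
ee_rot: [-0.064, 0.998, 0.003, -0.001]
contact_force: [-0.2, -0.2, -0.1]
gripper_width: -0.2
```

```bash
cat >> h.py <<'E'
def arc(ths,ts,h=11,z=16):
    E=np.array([-40,-55]); w=[]
    for th,t in zip(ths,ts):
        a=np.radians(th); w.append((E[0]-(110+h)*np.cos(a)+t*np.sin(a),E[1]+(110+h)*np.sin(a)+t*np.cos(a),z,th))
    return w
E
python3 -c "
from h import *
plan(arc([0,6,12,18,24,30],[58]*6),0)"
```

```text
t 3.67 fix [-172.4    7.3] z 18.0 cw -0.4 lean 0.4 F [-0.2 -0.2 -0.1] w -0
[[-1.13, -0.44, 0.19, 0.007, 0.0], [-0.67, 1.23, 0.01, 0.105, 0.0], [-0.67, 1.23, 0.01, 0.105, 0.0], [-0.67, 1.23, 0.01, 0.105, 0.0], [-0.67, 1.23, 0.01, 0.105, 0.0], [-0.67, 1.23, 0.0, 0.105, 0.0]]
```

Call:
send_rows([
  [[-0.6, -0.2, 0.2, 0, 0], [-0.6, -0.2, 0, 0, 0], [-0.4, 0.6, 0, 0.05, 0], [-0.4, 0.6, 0, 0.05, 0], [-0.4, 0.6, 0, 0.05, 0], [-0.4, 0.6, 0, 0.05, 0], [-0.4, 0.6, 0, 0.05, 0], [-0.35, 0.6, 0, 0.05, 0], [-0.35, 0.6, 0, 0.05, 0], [-0.35, 0.6, 0, 0.05, 0]],
])

```text
clock: 4.5
position: [544.8, -54.3, 14.6]
ee_rot: [0.151, 0.988, -0.003, -0.02]
contact_force: [-3.9, -2.7, 5.3]
gripper_width: 0.1
```

```bash
python3 -c "
from h import *
cover();plan(arc([27,36,45,54],[56,54,52,50]),0)"
```

```text
scene cover ctr [-88.  -26.4] size [109. 111.] yaw mod 90 -23.3 1536
side cover ctr [-85.1 -26. ] size [111. 106.] yaw mod 90 -24.5 776
t 4.60 fix [-132.8   39.1] z 14.6 cw 24.1 lean 2.2 F [-3.1  1.6  6.1] w 0
[[-0.51, 1.41, -0.18, 0.05, 0.0], [-0.5, 0.81, -0.03, 0.079, 0.0], [-0.43, 0.85, -0.03, 0.079, 0.0], [-0.48, 0.81, -0.03, 0.079, 0.0], [-0.42, 0.85, -0.03, 0.079, 0.0], [-0.47, 0.82, -0.03, 0.079, 0.0], [-0.4, 0.85, -0.03, 0.079, 0.0]]
```

The swing works (24°), but the cover slides right along the edge. From here I'll push on its right face near the near corner, which turns it about the edge itself.

```bash
cat >> h.py <<'E'
def side(c,th0,ths,u=-36,k=14,z=16,gap=0,pre=()):
    "finger on the cover's right face at cover x=u, cover turning about E from pose c,th0"
    E=np.array([-40,-55.]); q=rot(-np.radians(th0)).T@(np.array(c)-E)
    return list(pre)+[(*(E+rot(-np.radians(t))@(q+[u,-55-k-gap])),z,t) for t in ths]
E
python3 -c "
from h import *
plan(side((-86.5,-26.2),24,[24],gap=15,pre=[(-180,55,16,24),(-195,-60,18,24)]),0)"
```

```text
t 4.60 fix [-132.8   39.1] z 14.6 cw 24.1 lean 2.2 F [-3.1  1.6  6.1] w 0
[[2.48, -0.24, 0.02, -0.001, 0.0], [2.48, -0.23, 0.02, -0.001, 0.0], [-0.82, -2.78, -0.05, 0.0, 0.0], [-0.82, -2.78, -0.05, 0.0, 0.0], [-0.82, -2.78, -0.05, 0.0, 0.0], [-0.82, -2.78, -0.05, 0.0, 0.0], [-2.47, -0.45, 0.02, 0.0, 0.0], [-2.47, -0.45, 0.02, 0.0, 0.0]]
```

Call:
send_rows([
  [[2.5, -0.25, 0, 0, 0], [2.5, -0.25, 0, 0, 0], [-0.8, -2.8, 0, 0, 0], [-0.8, -2.8, 0, 0, 0], [-0.8, -2.8, 0, 0, 0], [-0.8, -2.8, 0, 0, 0], [0, 0, 0, 0, 0], [-2.5, -0.5, 0, 0, 0], [-2.5, -0.5, 0, 0, 0], [0, 0, 0, 0, 0]],
])

```text
clock: 5.43
position: [546.8, -192.0, 14.7]
ee_rot: [0.15, 0.989, -0.003, -0.015]
contact_force: [0.3, -0.6, 0.7]
gripper_width: 0.2
```

```bash
python3 -c "
from h import *
plan(side((-86.5,-26.2),24,[24,30,36,42,48,54]),0)"
```

```text
t 5.43 fix [-148.7  -98.4] z 14.7 cw 24.2 lean 1.7 F [ 0.3 -0.6  0.7] w 0
[[0.86, 2.23, -0.12, -0.003, 0.0], [0.59, 0.98, 0.01, 0.105, 0.0], [0.59, 0.98, 0.0, 0.105, 0.0], [0.59, 0.98, 0.0, 0.105, 0.0], [0.59, 0.98, -0.0, 0.105, 0.0], [0.59, 0.98, -0.01, 0.105, 0.0]]
```

Call:
send_rows([
  [[0.4, 1.1, -0.1, 0, 0], [0.4, 1.1, 0, 0, 0], [0.3, 0.5, 0, 0.05, 0], [0.3, 0.5, 0, 0.05, 0], [0.3, 0.5, 0, 0.05, 0], [0.3, 0.5, 0, 0.05, 0], [0.3, 0.5, 0, 0.05, 0], [0.3, 0.5, 0, 0.05, 0], [0.3, 0.5, 0, 0.05, 0], [0.3, 0.5, 0, 0.05, 0]],
])

```text
clock: 6.27
position: [534.9, -116.5, 16.9]
ee_rot: [0.351, 0.936, -0.011, -0.019]
contact_force: [-1.1, -2.3, 1.6]
gripper_width: 0.1
```

```bash
python3 -c "
from h import *
fix();cover()"
```

```text
t 6.27 fix [-151.3  -22.1] z 16.9 cw 48.1 lean 2.5 F [-1.1 -2.3  1.6] w 0
scene cover ctr [-74.5  -1. ] size [110. 110.] yaw mod 90 38.7 1489
side cover ctr [-72.9   0.6] size [111. 108.] yaw mod 90 36.9 769
```

```bash
cat >> h.py <<'E'
def slot(c,th,v,h=11,gap=0,z=16):
    "finger on the slotted face at cover y=v"
    return (*(np.array(c)+rot(-np.radians(th))@np.array([-55-h-gap,v])),z,th)
E
python3 -c "
from h import *
print(slot((-73.7,0),52,33,gap=10))
plan([(-190,-12,16,52),(-185,25,16,52),slot((-73.7,0),52,33,gap=10)],0)"
```

```text
(np.float64(-94.4859172557282), np.float64(80.20564595985759), 16, 52)
t 6.37 fix [-151.1  -21.5] z 16.8 cw 47.9 lean 2.5 F [-2.2  0.8  1.3] w -0
[[1.66, -1.12, 0.13, 0.036, 0.0], [1.61, -1.18, 0.13, 0.036, 0.0], [2.61, 2.67, -0.02, 0.0, 0.0], [-0.41, 3.51, -0.13, 0.0, 0.0], [-0.41, 3.51, -0.13, 0.0, 0.0], [-0.41, 3.51, -0.13, 0.0, 0.0]]
```

Call:
send_rows([
  [[1.6, -1.2, 0, 0.035, 0], [1.6, -1.2, 0, 0.035, 0], [2.6, 2.7, 0, 0, 0], [0, 0, 0, 0, 0], [-0.4, 3.5, 0, 0, 0], [-0.4, 3.5, 0, 0, 0], [-0.4, 3.5, 0, 0, 0], [0, 0, 0, 0, 0]],
])

```text
clock: 7.03
position: [576.5, 1.1, 15.0]
ee_rot: [0.376, 0.927, -0.009, -0.018]
contact_force: [-0.3, 0.5, 0.5]
gripper_width: 0.2
```

```bash
python3 -c "
from h import *
plan([slot((-73.7,0),52,33),slot((-71,-4),58,33),slot((-66,-10),64,33)],0)"
```

```text
t 7.03 fix [-95.9  89.6] z 15.0 cw 51.1 lean 2.3 F [-0.3  0.5  0.5] w 0
[[-1.81, -0.5, -0.13, 0.016, 0.0], [-0.86, 0.64, -0.04, 0.105, 0.0], [-1.15, 0.78, -0.05, 0.105, 0.0]]
```

Call:
send_rows([
  [[-0.9, -0.25, -0.1, 0.01, 0], [-0.9, -0.25, 0, 0, 0], [-0.45, 0.3, 0, 0.05, 0], [-0.45, 0.3, 0, 0.05, 0], [-0.55, 0.35, 0, 0.05, 0], [-0.55, 0.35, 0, 0.05, 0]],
])

```text
clock: 7.53
position: [602.7, -17.9, 15.0]
ee_rot: [0.472, 0.881, -0.011, -0.024]
contact_force: [-18.6, 39.7, 16.5]
gripper_width: 0.0
```

```bash
python3 -c "
from h import *
fix();cover()"
```

```text
t 7.53 fix [-72.1  67.6] z 15.0 cw 63.3 lean 3.0 F [-18.6  39.7  16.5] w 0
scene cover ctr [-68.6  -9.4] size [110. 109.] yaw mod 90 29.8 1535
side cover ctr [-31.3 -20.2] size [115.  67.] yaw mod 90 -17.4 393
```

```bash
cat >> h.py <<'E'
def turn(dths,dr=1.0,z=16):
    s=arm.read_state(); E=np.array([-40,-55.]); v=w2f(s['position'])-E; v=v*(1+dr/np.linalg.norm(v))
    R=Ro.from_quat(s['ee_rot']).as_matrix(); cw=-np.degrees(np.arctan2(-R[1,0],-R[0,0])-YAW)
    return [(*(E+rot(-np.radians(d))@v),z,cw+d) for d in dths]
E
python3 -c "
from h import *
plan(turn([0,3,6,9,12],2),0)"
```

```text
t 7.63 fix [-70.6  68.1] z 15.0 cw 63.2 lean 2.8 F [-8.6 21.2  6.1] w 0
[[0.2, 0.04, -0.1, 0.0, 0.0], [-0.17, 0.65, -0.03, 0.052, 0.0], [-0.17, 0.65, -0.03, 0.052, 0.0], [-0.17, 0.65, -0.03, 0.052, 0.0], [-0.17, 0.65, -0.03, 0.052, 0.0]]
```

Call:
send_rows([
  [[0.2, 0.05, -0.1, 0, 0], [-0.15, 0.65, 0, 0.05, 0], [-0.15, 0.65, 0, 0.05, 0], [-0.15, 0.65, 0, 0.05, 0], [-0.15, 0.65, 0, 0.05, 0], [0, 0, 0, 0, 0]],
])

```text
clock: 8.13
position: [622.3, -8.9, 15.8]
ee_rot: [0.561, 0.827, -0.013, -0.027]
contact_force: [-0.0, 2.2, 0.5]
gripper_width: 0.1
```

```bash
python3 -c "
from h import *
fix();cover('a')
a=cv2.imread('pics/scene_a.png')[150:330,225:425];b=cv2.imread('pics/side_a.png')[150:330,220:420]
cv2.imwrite('pics/ab.png',cv2.resize(np.hstack([a,b]),None,fx=2,fy=2,interpolation=cv2.INTER_CUBIC))"
```

```text
t 8.13 fix [-51.6  74.1] z 15.8 cw 75.3 lean 3.4 F [-0.   2.2  0.5] w 0
scene cover ctr [-63.2  -6.6] size [110. 109.] yaw mod 90 22.5 1550
side cover ctr [-18.2 -19.4] size [94. 51.] yaw mod 90 -17.4 252
```

View pics/ab.png

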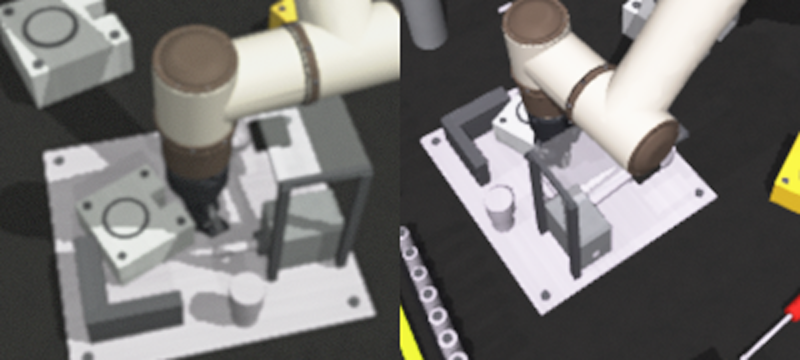

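```bash
python3 -c "
from h import *
plan(side((-63.2,-6.6),67.5,[67.5],gap=12,pre=[(-62,80,16,70),(-150,60,16,67.5),(-185,10,16,67.5)]),0)"
```

```text
t 8.23 fix [-52.5  73.8] z 15.7 cw 75.2 lean 3.5 F [-1.3  3.   1.5] w -0
[[0.84, -0.76, 0.04, -0.09, 0.0], [0.38, -2.98, 0.16, -0.015, 0.0], [0.42, -2.97, 0.16, -0.015, 0.0], [0.46, -2.97, 0.16, -0.015, 0.0], [-1.64, -2.57, 0.06, -0.0, 0.0], [-1.64, -2.57, 0.06, -0.0, 0.0], [-2.59, 2.51, -0.22, 0.0, 0.0]]
```

Call:
send_rows([
  [[0.8, -0.8, 0, -0.09, 0], [0.4, -3, 0.15, -0.015, 0], [0.4, -3, 0.15, -0.015, 0], [0.4, -3, 0.15, -0.015, 0], [-1.6, -2.6, 0, 0, 0], [-1.6, -2.6, 0, 0, 0], [0, 0, 0, 0, 0], [-2.6, 2.3, 0, 0, 0], [0, 0, 0, 0, 0]],
])

```text
clock: 8.98
position: [519.0, -114.0, 15.7]
ee_rot: [0.5, 0.866, -0.013, -0.028]
contact_force: [1.4, -0.1, 0.4]
gripper_width: 0.1
```

```bash
python3 -c "
from h import *
c=(-63.2,-6.6)
plan(side(c,67.5,[67.5,73,79,85,90]),0)"
```

```text
t 8.98 fix [-166.9  -17.7] z 15.7 cw 67.0 lean 3.6 F [ 1.4 -0.1  0.4] w 0
[[0.63, 3.1, -0.17, 0.009, 0.0], [0.65, 0.89, -0.02, 0.096, 0.0], [0.7, 0.98, -0.03, 0.105, 0.0], [0.7, 0.98, -0.04, 0.105, 0.0], [0.59, 0.81, -0.04, 0.087, 0.0]]
```

Call:
send_rows([
  [[0.2, 1.0, -0.1, 0, 0], [0.2, 1.0, 0, 0, 0], [0.2, 0.7, 0, 0, 0], [0.3, 0.5, 0, 0.05, 0], [0.3, 0.5, 0, 0.05, 0], [0.35, 0.5, 0, 0.05, 0], [0.35, 0.5, 0, 0.05, 0], [0.35, 0.5, 0, 0.05, 0], [0.35, 0.5, 0, 0.05, 0], [0.3, 0.4, 0, 0.05, 0]],
])

```text
clock: 9.82
position: [548.2, -69.3, 16.3]
ee_rot: [0.644, 0.763, -0.03, -0.044]
contact_force: [-9.7, 6.5, 13.2]
gripper_width: -0.1
```

```bash
python3 -c "
from h import *
fix();cover()"
```

```text
t 9.82 fix [-132.5   23.2] z 16.3 cw 87.3 lean 6.2 F [-9.7  6.5 13.2] w -0
scene cover ctr [-49.4  -0.5] size [110. 109.] yaw mod 90 6.4 1549
side cover ctr [-45.9  -4.8] size [108. 103.] yaw mod 90 3.2 718
```

```bash
python3 -c "
from h import *
s,R=fix(); z=R[:,2]; print('tool z fixture',(rot(YAW).T@z[:2]).round(3),z[2].round(3), s['joints'].round(3))
plan([(-150,23,18,87),(-170,2,18,0)],0)"
```

```text
t 9.92 fix [-131.8   22.5] z 16.4 cw 87.3 lean 6.1 F [-8.   4.2  9.8] w 0
tool z fixture [-0.103  0.024] -0.994 [ 0.151  0.555 -0.322 -0.038 -0.796 -3.096]
t 9.92 fix [-131.8   22.5] z 16.4 cw 87.3 lean 6.1 F [-8.   4.2  9.8] w 0
[[0.14, -1.82, 0.03, -0.006, 0.0], [-0.14, -0.15, 0.01, -0.108, 0.0], [-0.13, -0.16, 0.01, -0.108, 0.0], [-0.11, -0.18, 0.01, -0.108, 0.0], [-0.09, -0.19, 0.01, -0.108, 0.0], [-0.07, -0.2, 0.01, -0.108, 0.0], [-0.04, -0.2, 0.01, -0.108, 0.0], [-0.02, -0.21, 0.01, -0.108, 0.0], [0.0, -0.21, 0.01, -0.108, 0.0], [0.02, -0.21, 0.01, -0.108, 0.0]]
[[0.04, -0.2, 0.01, -0.108, 0.0], [0.07, -0.2, 0.01, -0.108, 0.0], [0.09, -0.19, 0.01, -0.108, 0.0], [0.11, -0.18, 0.01, -0.108, 0.0], [0.13, -0.16, 0.01, -0.108, 0.0]]
```

Call:
send_rows([
  [[0.1, -1.8, 0, 0, 0], [0, -0.5, 0, -0.11, 0], [0, -0.2, 0, -0.11, 0], [0, -0.2, 0, -0.11, 0], [0, -0.2, 0, -0.11, 0], [0, -0.2, 0, -0.11, 0], [0, -0.2, 0, -0.11, 0], [0, -0.2, 0, -0.11, 0], [0, -0.2, 0, -0.11, 0], [0, -0.2, 0, -0.11, 0]],
])

```text
clock: 10.75
position: [518.4, -73.4, 21.1]
ee_rot: [0.173, 0.984, -0.004, -0.05]
contact_force: [-0.2, 0.5, 1.2]
gripper_width: -0.2
```

Call:
send_rows([
  [[0, -0.2, 0, -0.11, 0], [0, -0.2, 0, -0.11, 0], [0, -0.2, 0, -0.11, 0], [0, -0.2, 0, -0.11, 0], [0, 0, 0, -0.11, 0], [0, 0, 0, 0, 0]],
])

```text
clock: 11.25
position: [520.5, -76.3, 21.4]
ee_rot: [-0.12, 0.992, 0.01, -0.047]
contact_force: [0.1, -0.4, 0.2]
gripper_width: -0.2
```

```bash
python3 -c "
from h import *
s,R=fix(); z=R[:,2]; print('tool z fixture',(rot(YAW).T@z[:2]).round(3),s['joints'].round(3))
cover()
plan([(-145,0,18,0),(-66,0,18,0)],0)"
```

```text
t 11.25 fix [-160.8   19.5] z 21.4 cw -6.9 lean 5.5 F [ 0.1 -0.4  0.2] w -0
tool z fixture [-0.094  0.02 ] [ 0.15   0.51  -0.399 -0.033 -0.756 -1.455]
scene cover ctr [-49.1  -1. ] size [110. 109.] yaw mod 90 7.1 1626
side cover ctr [-47.2  -5.8] size [112. 102.] yaw mod 90 2.4 843
t 11.35 fix [-160.9   19.4] z 21.4 cw -6.6 lean 5.5 F [0.2 0.1 0.2] w 0
[[-0.69, -1.06, 0.08, 0.058, 0.0], [-0.75, -1.02, 0.08, 0.058, 0.0], [-2.62, 0.01, -0.25, 0.0, 0.0], [-2.62, 0.01, -0.25, 0.0, 0.0], [-2.62, 0.01, -0.25, 0.0, 0.0]]
```

Call:
send_rows([
  [[-0.7, -0.8, 0.1, 0.058, 0], [-0.75, -0.8, 0.1, 0.058, 0], [-1, 0, -0.1, 0, 0], [-1, 0, -0.1, 0, 0], [-0.7, 0, -0.07, 0, 0], [-0.7, 0, -0.07, 0, 0], [-0.7, 0, -0.07, 0, 0], [-0.7, 0, -0.07, 0, 0], [-0.7, 0, -0.07, 0, 0], [-0.7, 0, -0.07, 0, 0]],
])

```text
clock: 12.18
position: [580.1, -81.0, 16.3]
ee_rot: [-0.047, 0.996, 0.007, -0.074]
contact_force: [-12.1, 0.5, 11.9]
gripper_width: 0.1
```

```bash
python3 -c "
from h import *
fix();cover()"
```

```text
t 12.18 fix [-102.3    7.7] z 16.3 cw 1.5 lean 8.5 F [-12.1   0.5  11.9] w 0
scene cover ctr [-30.1  -1.1] size [111. 109.] yaw mod 90 0.1 1702
side cover ctr [-27.7  -1.2] size [111. 109.] yaw mod 90 -0.2 872
```

Call:
send_rows([
  [[0.4, 0, 0, 0, 0], [0, 0, -2, 0, 0], [-0.5, -0.2, 0, 0, 0], [-0.6, 0, -0.08, 0, 0], [-0.6, 0, -0.08, 0, 0], [-0.6, 0, -0.08, 0, 0], [-0.6, 0, -0.08, 0, 0], [-0.6, 0, -0.08, 0, 0]],
])

```text
clock: 12.95
position: [598.5, -80.9, 36.1]
ee_rot: [-0.043, 0.994, 0.006, -0.096]
contact_force: [-10.6, 0.8, 11.3]
gripper_width: 0.0
```

```bash
python3 -c "
from h import *
fix();cover()"
```

```text
t 12.95 fix [-83.9   5.5] z 36.1 cw 1.9 lean 11.0 F [-10.6   0.8  11.3] w 0
scene cover ctr [-15.   -1.1] size [110. 109.] yaw mod 90 0.0 1734
side cover ctr [-12.6  -1.3] size [112. 109.] yaw mod 90 -0.3 893
```

Call:
send_rows([
  [[-0.6, 0, -0.12, 0, 0], [-0.6, 0, -0.12, 0, 0], [-0.6, 0, -0.12, 0, 0], [-0.5, 0, -0.1, 0, 0]],
])

```text
clock: 13.38
position: [606.9, -80.1, 36.6]
ee_rot: [-0.041, 0.992, 0.006, -0.117]
contact_force: [-10.6, 0.0, 9.1]
gripper_width: 0.3
```

```bash
python3 -c "
from h import *
fix();cover()"
```

```text
t 13.38 fix [-75.5   5.4] z 36.6 cw 2.0 lean 13.4 F [-10.6   0.    9.1] w 0
scene cover ctr [-5.8 -1.2] size [110. 109.] yaw mod 90 0.0 1728
side cover ctr [ 1.3 -1.3] size [ 99. 111.] yaw mod 90 0.4 836
```

Call:
send_rows([
  [[-0.6, 0, -0.14, 0, 0], [-0.6, 0, -0.14, 0, 0], [-0.6, 0, -0.14, 0, 0]],
])

```text
clock: 13.73
position: [611.6, -79.4, 37.2]
ee_rot: [-0.04, 0.99, 0.006, -0.135]
contact_force: [-15.6, 0.9, 12.1]
gripper_width: 0.2
```

Call:
send_rows([
  [[-0.6, 0, -0.14, 0, 0], [-0.6, 0, -0.14, 0, 0]],
])

```text
clock: 13.9
position: [611.0, -79.5, 37.8]
ee_rot: [-0.039, 0.987, 0.006, -0.153]
contact_force: [-14.2, -0.8, 11.8]
gripper_width: 0.3
```

```bash
python3 -c "
from h import *
fix();cover()"
```

```text
t 13.90 fix [-71.4   5.5] z 37.8 cw 2.2 lean 17.7 F [-14.2  -0.8  11.8] w 0
scene cover ctr [-1.2 -1.1] size [109. 109.] yaw mod 90 -0.5 1659
side cover ctr [21.8 -1. ] size [112.  65.] yaw mod 90 -0.7 554
```

Call:
send_rows([
  [[0.3, 0, 0, 0, 0], [-1.2, 0, -0.3, 0, 0], [-1.2, 0, -0.3, 0, 0]],
])

```text
clock: 14.25
position: [610.3, -79.3, 38.6]
ee_rot: [-0.037, 0.982, 0.006, -0.183]
contact_force: [-31.2, 0.0, 21.3]
gripper_width: 0.0
```

```bash
python3 -c "
from h import *
fix();cover()"
```

```text
t 14.25 fix [-72.    5.7] z 38.6 cw 2.4 lean 21.1 F [-31.2   0.   21.3] w 0
scene cover ctr [-0.9 -1.2] size [109. 108.] yaw mod 90 -0.9 1597
side cover ctr [33.5 -0.7] size [113.  41.] yaw mod 90 -2.0 386
```

```bash
python3 -c "
from h import *
plan([(-90,5,45,2),(-95,20,90,2),(-42,86,90,0),(-42,86,28,0)],0)"
```

```text
t 14.35 fix [-72.1   5.7] z 38.6 cw 2.4 lean 21.2 F [-26.6   1.4  19.9] w -0
[[1.89, -0.15, 0.05, -0.006, 0.0], [1.07, 0.8, -1.98, 0.0, 0.0], [1.07, 0.8, -1.98, 0.0, 0.0], [-1.58, 2.28, -0.54, -0.012, 0.0], [-1.6, 2.26, -0.54, -0.012, 0.0], [-1.63, 2.24, -0.54, -0.012, 0.0], [-1.11, -0.12, 2.89, -0.0, 0.0], [-1.11, -0.12, 2.89, -0.0, 0.0]]
```

Call:
send_rows([
  [[1.9, -0.15, 0, 0, 0], [1.0, 0.8, -2, 0, 0], [1.0, 0.8, -2, 0, 0], [-1.6, 2.3, -0.5, -0.012, 0], [-1.6, 2.3, -0.5, -0.012, 0], [-1.6, 2.3, -0.5, -0.012, 0], [0, 0, 0, 0, 0]],
])

```text
clock: 14.93
position: [633.1, 7.4, 87.2]
ee_rot: [-0.052, 0.982, 0.009, -0.184]
contact_force: [0.1, -0.3, 0.2]
gripper_width: 0.1
```

```bash
python3 -c "
from h import *
cover()
plan([(-42,86,60,0),(-42,86,28,0)],0)"
```

```text
scene cover ctr [-1.  -1.2] size [109. 109.] yaw mod 90 -0.0 1624
side cover ctr [37.7 -0.3] size [ 37. 113.] yaw mod 90 1.5 319
t 15.03 fix [-41.5  86.4] z 87.2 cw 0.6 lean 21.5 F [-0.5 -0.8 -0.4] w 0
[[-0.95, -0.15, 2.55, -0.011, 0.0], [-1.16, -0.13, 2.98, 0.0, 0.0]]
```

Now down, then a gentle press along -y.

Call:
send_rows([
  [[-1, -0.1, 2.6, -0.01, 0], [-1.1, -0.1, 2.9, 0, 0], [0, 0, 0, 0, 0], [0, -0.6, 0, 0, 0], [0, -0.6, 0, 0, 0], [0, -0.6, 0, 0, 0]],
])

```text
clock: 15.53
position: [633.7, -12.1, 27.2]
ee_rot: [-0.054, 0.982, 0.013, -0.183]
contact_force: [-4.8, 33.3, 5.4]
gripper_width: -0.2
```

Call:
send_rows([
  [[0, -0.6, 0, 0, 0], [0, -0.6, 0, 0, 0]],
])

```text
clock: 15.7
position: [633.9, -11.2, 27.7]
ee_rot: [-0.054, 0.982, 0.024, -0.181]
contact_force: [-3.0, 20.0, -1.4]
gripper_width: 0.3
```

```bash
python3 -c "
from h import *
fix();cover()"
```

```text
t 15.70 fix [-40.4  70.5] z 27.7 cw -0.1 lean 21.1 F [-3.  20.  -1.4] w 0
scene cover ctr [-0.8 -1.5] size [108. 108.] yaw mod 90 -0.1 1359
side cover ctr [50.2 37.5] size [30. 11.] yaw mod 90 -0.8 35
```

```bash
python3 -c "
from h import *
plan([(-41,77,28,0),(-41,77,330,0)],0)"
```

```text
t 15.80 fix [-40.4  70.4] z 27.7 cw -0.1 lean 21.1 F [-3.5 19.7 -1. ] w 0
[[0.06, 0.66, 0.03, 0.001, 0.0], [1.33, 0.25, -3.52, 0.0, 0.0], [1.33, 0.25, -3.52, 0.0, 0.0], [1.33, 0.25, -3.52, 0.0, 0.0], [1.33, 0.25, -3.52, 0.0, 0.0], [1.33, 0.25, -3.52, 0.0, 0.0], [1.33, 0.25, -3.52, 0.0, 0.0], [1.33, 0.25, -3.52, 0.0, 0.0], [1.33, 0.25, -3.52, 0.0, 0.0]]
```

Call:
send_rows([
  [[0, 0.65, 0, 0, 0], [0, 0, 0, 0, 0], [1.3, 0, -3.5, 0, 0], [1.3, 0, -3.5, 0, 0], [1.3, 0, -3.5, 0, 0], [1.3, 0, -3.5, 0, 0], [1.3, 0, -3.5, 0, 0], [1.3, 0, -3.5, 0, 0], [1.3, 0, -3.5, 0, 0], [1.3, 0, -3.5, 0, 0]],
])

```text
clock: 16.63
position: [633.7, -35.4, 343.0]
ee_rot: [-0.049, 0.982, 0.021, -0.182]
contact_force: [2.2, 0.4, -0.1]
gripper_width: -0.1
```

```bash
python3 -c "
from h import *
s,R=fix(); print(s['joints'].round(3)); cover('b')
im=cv2.imread('pics/scene_b.png')[190:330,235:425]; cv2.imwrite('pics/b.png',cv2.resize(im,None,fx=4,fy=4,interpolation=cv2.INTER_CUBIC))
plan([(300,77,330,0)],0)"
```

```text
t 16.63 fix [-43.5  46.5] z 343.0 cw 0.6 lean 21.2 F [ 2.2  0.4 -0.1] w -0
[ 0.159  0.566  0.56  -0.086 -1.924 -1.645]
scene cover ctr [-1.2 -1.1] size [109. 109.] yaw mod 90 0.0 1693
side cover ctr [-0.3 -1.1] size [111. 109.] yaw mod 90 -0.6 915
t 16.73 fix [-41.5  45.2] z 349.6 cw 0.7 lean 20.2 F [0.9 0.  1.3] w 0
[[-3.27, 0.42, -0.96, -0.001, 0.0], [-3.27, 0.41, -0.96, -0.001, 0.0], [-3.27, 0.41, -0.96, -0.001, 0.0], [-3.27, 0.4, -0.96, -0.001, 0.0], [-3.28, 0.4, -0.96, -0.001, 0.0], [-3.28, 0.4, -0.96, -0.001, 0.0], [-3.28, 0.39, -0.96, -0.001, 0.0], [-3.28, 0.39, -0.96, -0.001, 0.0], [-3.28, 0.39, -0.96, -0.001, 0.0], [-3.28, 0.38, -0.96, -0.001, 0.0]]
```

View pics/b.png

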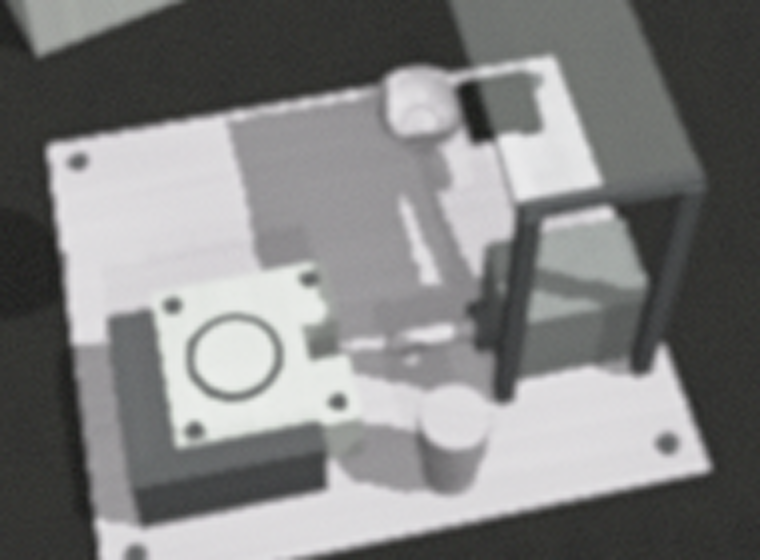

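The cover sits in the inner corner with its slot (320,335) facing the pin (440,335). Next I drive out to the reach limit to make the tool lean.

Call:
send_rows([
  [[-3.3, 0, -1, 0, 0], [-3.3, 0, -1, 0, 0], [-3.3, 0, -1, 0, 0], [-3.3, 0, -1, 0, 0], [-3.3, 0, -1, 0, 0], [-3.3, 0, -1, 0, 0], [-3.3, 0, -1, 0, 0], [-3.3, 0, -1, 0, 0], [-3.3, 0, -1, 0, 0], [-3.3, 0, -1, 0, 0]],
])

```text
clock: 17.57
position: [830.9, -25.9, 271.4]
ee_rot: [-0.037, 0.99, 0.009, -0.138]
contact_force: [-0.2, 0.1, -0.2]
gripper_width: 0.2
```

```bash
cat >> h.py <<'E'
def tz():
    s,R=fix(); print("tool z fixture",(rot(YAW).T@R[:2,2]).round(3),R[2,2].round(3),"joints",s['joints'].round(2)); return s,R
E
python3 - <<'E'
from h import *
s,R=tz()
c=optics.get_calibration("scene");K=c['K'];Rc=cv2.Rodrigues(c['rvec'])[0]; C=-Rc.T@c['tvec']
def ray(u,v,z):
    r=Rc.T@np.linalg.inv(K)@[u,v,1]; return C+r*(z-C[2])/r[2]
for px in((460,85),(480,142),(540,78),(538,130)): print(px,w2f(ray(235+px[0]/4,190+px[1]/4,100)[:2]).round(1))
d=R.T@np.array([1,0.,0]);print("world x step in tool",d.round(2))
E
```

```text
t 17.57 fix [153.4  32.1] z 271.4 cw 2.4 lean 15.9 F [-0.2  0.1 -0.2] w 0
tool z fixture [-0.271  0.04 ] -0.962 joints [ 0.14  1.08  1.41 -0.06 -2.17 -1.67]
(460, 85) [-138.5  164. ]
(480, 142) [-91.8 164.7]
(540, 78) [-132.7  216.3]
(538, 130) [-92.8 203.1]
world x step in tool [-0.96 -0.07 -0.27]
```

Call:
send_rows([
  [[-3.5, 0, -2, 0, 0], [-3.5, 0, -2, 0, 0], [-3.5, 0, -2, 0, 0], [-3.5, 0, -2, 0, 0], [-3.5, 0, -2, 0, 0]],
])

```text
clock: 17.98
position: [868.3, -19.2, 256.1]
ee_rot: [-0.033, 0.996, -0.001, -0.082]
contact_force: [-0.7, 0.1, -0.3]
gripper_width: 0.0
```

```bash
python3 -c "
from h import *
tz()"
```

```text
t 17.98 fix [191.3  34.2] z 256.1 cw 3.2 lean 9.4 F [-0.7  0.1 -0.3] w 0
tool z fixture [-0.162  0.013] -0.987 joints [ 0.16  1.09  1.41 -0.02 -2.05 -1.67]
```

Call:
send_rows([
  [[-3.5, 0, -2, 0, 0], [-3.5, 0, -2, 0, 0], [-3.5, 0, -2, 0, 0], [-3.5, 0, -2, 0, 0], [-3.5, 0, -2, 0, 0], [-3.5, 0, -2, 0, 0], [-3.5, 0, -2, 0, 0], [-3.5, 0, -2, 0, 0], [-3.5, 0, -2, 0, 0], [-3.5, 0, -2, 0, 0]],
])

```text
clock: 18.82
position: [925.0, 8.2, 306.9]
ee_rot: [-0.034, 0.998, -0.014, 0.053]
contact_force: [-0.3, 0.0, -0.5]
gripper_width: 0.1
```

```bash
python3 -c "
from h import *
tz()"
```

```text
t 18.82 fix [250.9  54.6] z 306.9 cw 3.0 lean 6.2 F [-0.3  0.  -0.5] w 0
tool z fixture [ 0.102 -0.037] -0.994 joints [ 0.2   1.04  1.41  0.05 -1.84 -1.69]
```

Call:
send_rows([
  [[-3.8, 0, -1, 0, 0], [-3.8, 0, -1, 0, 0], [-3.8, 0, -1, 0, 0], [-3.8, 0, -1, 0, 0], [-3.8, 0, -1, 0, 0], [-3.8, 0, -1, 0, 0], [-3.8, 0, -1, 0, 0], [-3.8, 0, -1, 0, 0], [-3.8, 0, -1, 0, 0], [-3.8, 0, -1, 0, 0]],
])

```text
clock: 19.65
position: [990.3, 32.4, 357.4]
ee_rot: [-0.035, 0.981, -0.024, 0.191]
contact_force: [-0.0, 0.0, -0.2]
gripper_width: -0.1
```

```bash
python3 -c "
from h import *
tz()"
```

```text
t 19.65 fix [318.7  70.8] z 357.4 cw 2.2 lean 22.2 F [-0.   0.  -0.2] w -0
tool z fixture [ 0.37  -0.079] -0.926 joints [ 0.23  1.02  1.41  0.12 -1.59 -1.71]
```

Call:
send_rows([
  [[-3.8, 0, -0.5, 0, 0], [-3.8, 0, -0.5, 0, 0], [-3.8, 0, -0.5, 0, 0], [-3.8, 0, -0.5, 0, 0], [-3.8, 0, -0.5, 0, 0], [-3.8, 0, -0.5, 0, 0], [-3.8, 0, -0.5, 0, 0], [-3.8, 0, -0.5, 0, 0], [-3.8, 0, -0.5, 0, 0], [-3.8, 0, -0.5, 0, 0]],
])

```text
clock: 20.48
position: [1033.5, 52.8, 444.7]
ee_rot: [-0.035, 0.945, -0.03, 0.322]
contact_force: [-0.2, 0.4, 0.2]
gripper_width: 0.0
```

```bash
python3 -c "
from h import *
tz()
plan([(-210,190,300,0)],0)"
```

```text
t 20.48 fix [364.   85.8] z 444.7 cw 0.7 lean 37.8 F [-0.2  0.4  0.2] w 0
tool z fixture [ 0.603 -0.108] -0.79 joints [ 0.26  0.98  1.41  0.2  -1.37 -1.73]
t 20.48 fix [364.   85.8] z 444.7 cw 0.7 lean 37.8 F [-0.2  0.4  0.2] w 0
[[3.4, 0.46, -1.52, -0.001, 0.0], [3.4, 0.46, -1.52, -0.001, 0.0], [3.4, 0.46, -1.52, -0.001, 0.0], [3.4, 0.46, -1.52, -0.001, 0.0], [3.4, 0.47, -1.52, -0.001, 0.0], [3.4, 0.47, -1.52, -0.001, 0.0], [3.4, 0.47, -1.52, -0.001, 0.0], [3.4, 0.47, -1.52, -0.001, 0.0], [3.4, 0.48, -1.52, -0.001, 0.0], [3.4, 0.48, -1.52, -0.001, 0.0]]
[[3.4, 0.48, -1.52, -0.001, 0.0], [3.4, 0.48, -1.52, -0.001, 0.0], [3.4, 0.49, -1.52, -0.001, 0.0], [3.4, 0.49, -1.52, -0.001, 0.0], [3.4, 0.49, -1.52, -0.001, 0.0], [3.4, 0.5, -1.52, -0.001, 0.0]]
```

Call:
send_rows([
  [[3.4, 0.45, -1.5, 0, 0], [3.4, 0.45, -1.5, 0, 0], [3.4, 0.45, -1.5, 0, 0], [3.4, 0.45, -1.5, 0, 0], [3.4, 0.45, -1.5, 0, 0], [3.4, 0.45, -1.5, 0, 0], [3.4, 0.45, -1.5, 0, 0], [3.4, 0.45, -1.5, 0, 0], [3.4, 0.45, -1.5, 0, 0], [3.4, 0.45, -1.5, 0, 0]],
])

```text
clock: 21.32
position: [732.3, 74.6, 371.1]
ee_rot: [-0.035, 0.942, -0.029, 0.333]
contact_force: [0.9, -0.9, 1.2]
gripper_width: 0.1
```

Call:
send_rows([
  [[3.4, 0.5, -1.5, 0, 0], [3.4, 0.5, -1.5, 0, 0], [3.4, 0.5, -1.5, 0, 0], [3.4, 0.5, -1.5, 0, 0], [3.4, 0.5, -1.5, 0, 0], [3.4, 0.5, -1.5, 0, 0], [0, 0, 0, 0, 0]],
])

```text
clock: 21.9
position: [496.8, 89.4, 309.9]
ee_rot: [-0.039, 0.94, -0.025, 0.338]
contact_force: [0.3, -1.7, -1.3]
gripper_width: 0.0
```

```bash
python3 -c "
from h import *
tz()
plan([(-240,188,300,0),(-240,188,120,0)],0)"
```

```text
t 21.90 fix [-164.3  186.9] z 309.9 cw 0.3 lean 39.7 F [ 0.3 -1.7 -1.3] w 0
tool z fixture [ 0.631 -0.097] -0.77 joints [ 0.57 -0.17 -0.89  1.01 -0.44 -2.91]
t 21.90 fix [-164.3  186.9] z 309.9 cw 0.3 lean 39.7 F [ 0.3 -1.7 -1.3] w 0
[[2.16, -0.1, -1.34, -0.002, 0.0], [2.16, -0.1, -1.34, -0.002, 0.0], [2.16, -0.09, -1.34, -0.002, 0.0], [2.28, 0.27, 2.77, -0.0, 0.0], [2.28, 0.27, 2.77, -0.0, 0.0], [2.28, 0.27, 2.77, -0.0, 0.0], [2.28, 0.27, 2.77, -0.0, 0.0], [2.28, 0.27, 2.77, -0.0, 0.0]]
```

Call:
send_rows([
  [[2.2, 0, -1.3, -0.1, 0], [2.2, 0, -1.3, -0.1, 0], [0, 0, 0, -0.1, 0], [0, 0, 0, -0.1, 0], [0, 0, 0, -0.1, 0], [0, 0, 0, 0, 0]],
])

```text
clock: 22.4
position: [440.4, 84.4, 307.1]
ee_rot: [-0.283, 0.895, -0.107, 0.329]
contact_force: [-1.0, -0.1, 0.3]
gripper_width: -0.2
```

```bash
python3 -c "
from h import *
tz()
plan([(-212,190,118,-28)],0)"
```

```text
t 22.40 fix [-220.9  188.7] z 307.1 cw -35.8 lean 40.4 F [-1.  -0.1  0.3] w -0
tool z fixture [ 0.643 -0.084] -0.761 joints [ 0.67 -0.29 -0.99  1.01 -0.5  -2.44]
t 22.40 fix [-220.9  188.7] z 307.1 cw -35.8 lean 40.4 F [-1.  -0.1  0.3] w -0
[[1.86, 1.39, 2.99, 0.027, 0.0], [1.9, 1.34, 2.99, 0.027, 0.0], [1.93, 1.29, 2.99, 0.027, 0.0], [1.97, 1.23, 2.99, 0.027, 0.0], [2.0, 1.18, 2.99, 0.027, 0.0]]
```

Call:
send_rows([
  [[1.85, 1.4, 3, 0, 0], [1.85, 1.4, 3, 0, 0], [1.85, 1.4, 3, 0, 0], [1.85, 1.4, 3, 0, 0], [1.7, 1.3, 2.7, 0, 0], [0, 0, 0, 0, 0]],
])

```text
clock: 22.9
position: [474.5, 102.0, 245.3]
ee_rot: [-0.285, 0.892, -0.126, 0.327]
contact_force: [0.3, -1.7, 0.6]
gripper_width: 0.0
```

```bash
python3 -c "
from h import *
tz()
plan([(-212,190,116,-36),(-130,190,116,-36)],0)"
```

```text
t 22.90 fix [-184.9  202.1] z 245.3 cw -36.6 lean 41.0 F [ 0.3 -1.7  0.6] w 0
tool z fixture [ 0.646 -0.117] -0.754 joints [ 0.19 -0.13 -1.07  1.94 -0.18 -3.03]
t 22.90 fix [-184.9  202.1] z 245.3 cw -36.6 lean 41.0 F [ 0.3 -1.7  0.6] w 0
[[2.28, 1.29, 2.04, 0.003, 0.0], [2.28, 1.29, 2.04, 0.003, 0.0], [2.28, 1.28, 2.04, 0.003, 0.0], [2.28, 1.28, 2.04, 0.003, 0.0], [-1.9, -0.87, 1.77, -0.0, 0.0], [-1.9, -0.87, 1.77, -0.0, 0.0], [-1.9, -0.87, 1.77, -0.0, 0.0]]
```

```bash
cat > fk.py <<'E'
import numpy as np
from scipy.optimize import least_squares
from scipy.spatial.transform import Rotation as Ro
LO=np.array([-3.14,-1.21,-1.07,-3.16,-2.99,-3.1]);HI=np.array([3.14,2.06,1.41,2.05,-.16,3.1])
def fk(q,g):
    a1,H,L2,a3,L4,L6=g; E=Ro.from_euler
    R=E('z',q[0]); p=R.apply([a1,0,H]); R=R*E('y',q[1]); p=p+R.apply([0,0,L2])
    R=R*E('y',-q[2]); p=p+R.apply([L4,0,a3]); R=R*E('x',q[3])*E('y',-q[4]); p=p+R.apply([L6,0,0])
    return p,R*E('x',q[5])          # tool z = this frame's x
D=[([-1.0314,.38556,.0066,-.0005,-1.194],[173.05,-599.95,230.2]),
([.151,.555,-.322,-.038,-.796],[548.2,-69.8,16.4]),([.15,.51,-.399,-.033,-.756],[520.5,-76.3,21.4]),
([.159,.566,.56,-.086,-1.924],[633.7,-35.4,343]),([.14,1.08,1.41,-.06,-2.17],[830.9,-25.9,271.4]),([.16,1.09,1.41,-.02,-2.05],[868.3,-19.2,256.1]),
([.2,1.04,1.41,.05,-1.84],[925,8.2,306.9]),([.23,1.02,1.41,.12,-1.59],[990.3,32.4,357.4]),([.26,.98,1.41,.2,-1.37],[1033.5,52.8,444.7]),
([.57,-.17,-.89,1.01,-.44],[496.8,89.4,309.9]),([.67,-.29,-.99,1.01,-.5],[440.4,84.4,307.1]),([.19,-.13,-1.07,1.94,-.18],[474.5,102,245.3])]
f=lambda g:np.concatenate([fk(np.r_[q,0],g)[0]-p for q,p in D])
def fit():
    return least_squares(f,[0,400,400,0,400,250],loss='soft_l1',f_scale=5)
G=fit().x
E
python3 - <<'E'
from fk import *
from h import tz
print(G.round(1)); print(f(G).reshape(-1,3).round(0).tolist())
s,R=tz(); q=s['joints']; p,r=fk(q,G); print(s['position'],p.round(0), r.as_matrix()[:,0].round(2),R[:,2].round(2)); print("tool x",R[:,0].round(2),r.as_matrix()[:,1:].T.round(2).tolist())
E
```

```text
[205.4 366.3 429.8 -76.4 331.4 328.6]
[[159.0, 46.0, 12.0], [-1.0, 144.0, 85.0], [2.0, 148.0, 85.0], [14.0, 112.0, 1.0], [-2.0, 126.0, 16.0], [-6.0, 153.0, 16.0], [-1.0, 195.0, -1.0], [-1.0, 240.0, -15.0], [0.0, 288.0, -30.0], [-135.0, 283.0, -48.0], [-168.0, 302.0, -51.0], [-2.0, 45.0, -14.0]]
t 22.90 fix [-184.9  202.1] z 245.3 cw -36.6 lean 41.0 F [ 0.3 -1.7  0.6] w 0
tool z fixture [ 0.646 -0.117] -0.754 joints [ 0.19 -0.13 -1.07  1.94 -0.18 -3.03]
[474.52202003 101.99664963 245.30627015] [474. 147. 233.] [ 0.59  0.28 -0.75] [ 0.66 -0.04 -0.75]
tool x [-0.62 -0.59 -0.51] [[-0.8, 0.31, -0.51], [0.09, 0.91, 0.41]]
```

```bash
sed -i 's/a1,H,L2,a3,L4,L6=g/a1,H,L2,a3,L4,L6,d5=g/; s/\*E(.x.,q\[3\])\*E(.y.,-q\[4\]); p=p+R.apply(\[L6,0,0\])/*E("x",S*q[3]); p=p+R.apply([0,d5,0]); R=R*E("y",-q[4]); p=p+R.apply([L6,0,0])/; s/400,250\]/400,250,-150]/; s/^def fk/S=1\ndef fk/' fk.py
python3 - <<'E'
import fk; from fk import *
from h import tz
for S in(1,-1):
    fk.S=S; r=fit(); print(S,r.cost.round(1),r.x.round(1)); print(f(r.x).reshape(-1,3).round(0).tolist())
    s=tz()[0] if S==1 else s; q=s['joints']; p,R=fk.fk(q,r.x); print(s['position'].round(0),p.round(0),R.as_matrix()[:,0].round(2), s['joints'].round(3))
E
```

```text
1 9399.3 [ 410.3  518.6  262.6 -168.7  202.7  257.1 -147. ]
[[27.0, -20.0, 43.0], [-4.0, -3.0, 210.0], [6.0, 1.0, 210.0], [47.0, -25.0, 0.0], [0.0, -18.0, 38.0], [-8.0, 5.0, 37.0], [-1.0, 42.0, -2.0], [-5.0, 80.0, -35.0], [0.0, 125.0, -78.0], [-116.0, 172.0, -84.0], [-118.0, 204.0, -87.0], [-89.0, 70.0, -5.0]]
t 22.90 fix [-184.9  202.1] z 245.3 cw -36.6 lean 41.0 F [ 0.3 -1.7  0.6] w 0
tool z fixture [ 0.646 -0.117] -0.754 joints [ 0.19 -0.13 -1.07  1.94 -0.18 -3.03]Traceback (most recent call last):
  File "<stdin>", line 5, in <module>
AttributeError: 'function' object has no attribute 'fk'
```

```bash
sed -i 's/^S=1/S=-1/' fk.py
python3 - <<'E'
from fk import *
from bench import arm
r=fit(); print(r.cost.round(1),r.x.round(1)); print(f(r.x).reshape(-1,3).round(0).tolist())
s=arm.read_state(); p,R=fk(s['joints'],G); M=Ro.from_quat(s['ee_rot']).as_matrix()
print(s['position'].round(0),p.round(0)); print(R.as_matrix().round(2).tolist(),"\n",M.round(2).tolist())
E
```

```text
38.4 [-8.000e-01  1.598e+02  5.660e+02  2.000e-01  4.214e+02  2.985e+02
 -1.600e+02]
[[-1.0, 0.0, -0.0], [1.0, -0.0, -0.0], [-1.0, -0.0, -0.0], [-1.0, -0.0, 0.0], [2.0, -3.0, -4.0], [0.0, 3.0, 1.0], [-1.0, 1.0, 3.0], [-0.0, -0.0, 1.0], [0.0, -0.0, -1.0], [1.0, 1.0, 3.0], [-0.0, 1.0, 0.0], [-1.0, -3.0, -2.0]]
[475. 102. 245.] [474. 102. 246.]
[[0.66, 0.7, 0.28], [-0.04, 0.4, -0.92], [-0.75, 0.59, 0.29]] 
 [[-0.62, -0.43, 0.66], [-0.59, 0.81, -0.04], [-0.51, -0.41, -0.75]]
```

```bash
cat >> fk.py <<'E'
def ik(p,d,q0):
    r=lambda q:np.r_[(fk(np.r_[q,0],G)[0]-p)/100,3*(fk(np.r_[q,0],G)[1].as_matrix()[:,0]-d)]
    s=least_squares(r,q0,bounds=(LO[:5],HI[:5])); return s.x,s.cost
def dirv(lean,az): l,a=np.radians([lean,az]); return np.array([np.sin(l)*np.cos(a),np.sin(l)*np.sin(a),-np.cos(l)])
E
python3 - <<'E'
from fk import *
from h import f2w
rng=np.random.default_rng(0)
P=lambda z:np.r_[f2w((-128,190)),z]
print(P(0))
for az in(-30,-20,-10,-3,5,15,25,35):
  for lean in(30,35,40,46):
    S=[]
    for k in range(14):
        q0=rng.uniform([-.6,-.5,-1,-3.1,-2],[.9,1,0.5,2,-.2]); q,c=ik(P(105),dirv(lean,az),q0)
        if c<1e-4:
            q2,c2=ik(P(57),dirv(lean,az),q)
            if c2<1e-4 and not any(np.allclose(q,t,atol=.05) for t,_ in S): S.append((q,q2))
    for a,b in S: print(az,lean,a.round(2),b.round(2))
E
```

```text
[532.50193969  96.86056682   0.        ]
-30 30 [ 0.41  0.26 -0.97  1.54 -0.41] [ 0.26  0.35 -0.99  1.96 -0.39]
-3 46 [-0.16  0.26 -0.86 -2.93 -0.36] [-0.16  0.41 -0.93 -2.99 -0.57]
25 46 [ 0.13  0.23 -0.51 -1.33 -0.23] [-0.06  0.35 -0.54 -1.73 -0.35]
35 30 [ 0.39  0.24 -0.56 -0.4  -0.28] [ 0.36  0.33 -0.54 -0.59 -0.23]
35 35 [ 0.33  0.24 -0.52 -0.65 -0.27] [ 0.26  0.33 -0.49 -0.89 -0.26]
35 40 [ 0.22  0.24 -0.49 -0.94 -0.31] [ 0.12  0.34 -0.47 -1.2  -0.33]
35 46 [ 0.05  0.26 -0.47 -1.29 -0.41] [-0.05  0.37 -0.49 -1.52 -0.46]
```

```bash
cat >> fk.py <<'E'
def cont(q,wps,d,step=10,verbose=True):
    "follow straight tip legs with fixed tool direction; report worst misfit and joint jumps"
    p=fk(np.r_[q,0],G)[0]
    for w in wps:
        w=np.array(w,float); n=max(1,int(np.linalg.norm(w-p)/step)); worst=0;jump=0
        for k in range(1,n+1):
            q2,c=ik(p+(w-p)*k/n,d,q); worst=max(worst,c); jump=max(jump,np.abs(q2-q).max()); q=q2
        if verbose: print(w.round(0),q.round(2),"misfit %.5f jump %.2f"%(worst,jump))
        p=w
    return q
E
python3 - <<'E'
from fk import *
from h import f2w
for lean,az in((41,-3),(44,-3),(41,3)):
    d=dirv(lean,az); print("dir",lean,az)
    a,c=ik(np.r_[f2w((-128,190)),105],d,[-.16,.26,-.86,-2.93,-.36]); print("press",a.round(2),c)
    b=cont(a,[np.r_[f2w((-128,190)),57]],d)
    cont(a,[np.r_[f2w((-215,190)),116],np.r_[f2w((-215,100)),250],np.r_[f2w((-215,0)),300]],d)
    # forward: from far out, unflipped, in on the right side and down, then left
    q,c=ik([800,-100,380],d,[.1,.7,.8,0,-1]); print("out",q.round(2),c)
    cont(q,[(650,-150,350),(550,-200,300),(480,-200,250),(450,-100,200),np.r_[f2w((-215,100)),160],np.r_[f2w((-215,190)),116],np.r_[f2w((-128,190)),105],np.r_[f2w((-128,190)),57]],d)
E
```

```text
dir 41 -3
press [-0.13  0.24 -0.77 -2.84 -0.16] 0.0002556199129042086
[533.  97.  57.] [-0.15  0.36 -0.86 -2.96 -0.37] misfit 0.00000 jump 0.06
[446.  86. 116.] [-0.18  0.09 -0.9  -2.71 -0.16] misfit 0.00288 jump 0.02
[457.  -3. 250.] [-0.3  -0.12 -0.97 -3.16 -0.16] misfit 0.35633 jump 0.15
[ 469. -102.  300.] [-0.46 -0.12 -0.91 -3.16 -0.16] misfit 0.84762 jump 0.02
out [ 0.11  0.32  0.03  0.2  -0.58] 4.740669470686986e-30
[ 650. -150.  350.] [ 0.04  0.1  -0.32  0.14 -0.45] misfit 0.00000 jump 0.03
[ 550. -200.  300.] [-0.08 -0.   -0.48 -0.05 -0.38] misfit 0.00000 jump 0.02
[ 480. -200.  250.] [-0.11 -0.06 -0.65 -0.13 -0.27] misfit 0.00000 jump 0.02
[ 450. -100.  200.] [ 0.12 -0.12 -0.87  0.11 -0.16] misfit 0.06351 jump 0.10
[457.  -3. 160.] [ 0.24 -0.08 -1.07  1.12 -0.16] misfit 0.21358 jump 0.20
[446.  86. 116.] [ 0.17  0.07 -1.07  2.05 -0.21] misfit 0.28207 jump 0.71
[533.  97. 105.] [ 0.21  0.19 -0.98  2.05 -0.29] misfit 0.23376 jump 0.02
[533.  97.  57.] [ 0.24  0.29 -0.98  2.05 -0.35] misfit 0.34313 jump 0.02
dir 44 -3
press [-0.15  0.25 -0.82 -2.89 -0.27] 2.4090111449308806e-3
[... 1290 characters left out ...]
 -3.16 -0.16] misfit 1.06770 jump 0.02
out [ 0.08  0.33  0.1   0.03 -0.63] 7.064196649641708e-22
[ 650. -150.  350.] [-0.    0.11 -0.22 -0.07 -0.53] misfit 0.00000 jump 0.02
[ 550. -200.  300.] [-0.15  0.02 -0.37 -0.29 -0.5 ] misfit 0.00000 jump 0.02
[ 480. -200.  250.] [-0.21 -0.04 -0.51 -0.42 -0.43] misfit 0.00000 jump 0.02
[ 450. -100.  200.] [ 0.1  -0.1  -0.81 -0.16 -0.16] misfit 0.01682 jump 0.09
[457.  -3. 160.] [-0.03  0.03 -0.67 -1.28 -0.16] misfit 0.13158 jump 0.25
[446.  86. 116.] [-0.14  0.1  -0.84 -2.46 -0.16] misfit 0.12892 jump 0.26
[533.  97. 105.] [-0.12  0.25 -0.71 -2.62 -0.16] misfit 0.01812 jump 0.02
[533.  97.  57.] [-0.14  0.34 -0.71 -2.55 -0.23] misfit 0.00721 jump 0.09
```

```bash
cat >> h.py <<'E'
def planw(wps,grip=0,lim=38):
    "rows to world points, no turning; tool axes as they stand"
    s,R=tz(); p=s['position'].copy(); out=[]
    for w in wps:
        w=np.array(w,float); n=max(1,int(np.ceil(np.linalg.norm(w-p)/lim))); d=R.T@(w-p)/n/10; print(n,"x",d.round(2).tolist(),"->",w.round(0)); p=w
E
python3 -c "
from h import *
planw([(490,95,320),(1040,90,460),(1120,90,520)])"
```

```text
t 22.90 fix [-184.9  202.1] z 245.3 cw -36.6 lean 41.0 F [ 0.3 -1.7  0.6] w 0
tool z fixture [ 0.646 -0.117] -0.754 joints [ 0.19 -0.13 -1.07  1.94 -0.18 -3.03]
3 x [-1.46, -1.43, -1.53] -> [490.  95. 320.]
15 x [-2.74, -1.97, 1.7] -> [1040.   90.  460.]
3 x [-2.68, -1.96, 0.24] -> [1120.   90.  520.]
```

Call:
send_rows([
  [[-1.5, -1.4, -1.5, 0, 0], [-1.5, -1.4, -1.5, 0, 0], [-1.5, -1.4, -1.5, 0, 0], [0, 0, 0, 0, 0]],
])

```text
clock: 23.23
position: [491.7, 95.4, 297.1]
ee_rot: [-0.275, 0.89, -0.129, 0.34]
contact_force: [-0.5, 1.7, 0.9]
gripper_width: 0.1
```

```bash
python3 -c "
from h import *
planw([(1040,90,450),(1120,100,520)])"
```

```text
t 23.23 fix [-168.6  193.5] z 297.1 cw -36.1 lean 42.6 F [-0.5  1.7  0.9] w 0
tool z fixture [ 0.666 -0.124] -0.736 joints [ 0.47 -0.17 -0.99  1.35 -0.36 -2.66]
15 x [-2.78, -1.92, 1.72] -> [1040.   90.  450.]
3 x [-3.09, -1.77, 0.07] -> [1120.  100.  520.]
```

Call:
send_rows([
  [[-2.8, -1.9, 1.7, 0, 0], [-2.8, -1.9, 1.7, 0, 0], [-2.8, -1.9, 1.7, 0, 0], [-2.8, -1.9, 1.7, 0, 0], [-2.8, -1.9, 1.7, 0, 0], [-2.8, -1.9, 1.7, 0, 0], [-2.8, -1.9, 1.7, 0, 0], [-2.8, -1.9, 1.7, 0, 0], [-2.8, -1.9, 1.7, 0, 0], [-2.8, -1.9, 1.7, 0, 0]],
])

```text
clock: 24.07
position: [855.9, 101.0, 396.8]
ee_rot: [-0.274, 0.892, -0.116, 0.34]
contact_force: [0.7, 0.1, -0.1]
gripper_width: -0.0
```

Call:
send_rows([
  [[-2.8, -1.9, 1.7, 0, 0], [-2.8, -1.9, 1.7, 0, 0], [-2.8, -1.9, 1.7, 0, 0], [-2.8, -1.9, 1.7, 0, 0], [-2.8, -1.7, 0.5, 0, 0], [-2.8, -1.7, 0.5, 0, 0]],
])

```text
clock: 24.57
position: [1034.2, 107.9, 455.8]
ee_rot: [-0.271, 0.893, -0.111, 0.341]
contact_force: [1.8, 0.3, 1.8]
gripper_width: 0.3
```

```bash
python3 -c "
from h import *
planw([(1070,150,490),(1120,200,520)])"
```

```text
t 24.57 fix [371.3 140.4] z 455.8 cw -35.1 lean 42.0 F [1.8 0.3 1.8] w 0
tool z fixture [ 0.662 -0.094] -0.743 joints [ 0.32  0.88  1.16  0.25 -1.16 -1.32]
2 x [-3.23, 0.35, -0.1] -> [1070.  150.  490.]
3 x [-2.52, 0.32, 0.35] -> [1120.  200.  520.]
```

Call:
send_rows([
  [[-3.5, 0.6, 0.2, 0, 0], [-3.5, 0.6, 0.2, 0, 0], [-3.5, 0.6, 0.2, 0, 0], [-3.5, 0.6, 0.2, 0, 0], [-3.5, 0.6, 0.2, 0, 0], [-3.5, 0.6, 0.2, 0, 0], [-3.5, 0.6, 0.2, 0, 0]],
])

```text
clock: 25.15
position: [1045.8, 250.7, 473.9]
ee_rot: [-0.266, 0.873, -0.117, 0.391]
contact_force: [0.0, 0.0, -0.2]
gripper_width: -0.3
```

```bash
python3 - <<'E'
from h import *; from fk import *
s,R=tz(); d=R[:,2]; print("az",np.degrees(np.arctan2(d[1],d[0])))
q=s['joints'][:5]
W=[(650,-150,350),(550,-200,300),(480,-200,250),(450,-100,200),np.r_[f2w((-215,100)),160],np.r_[f2w((-215,190)),116],np.r_[f2w((-128,190)),105],np.r_[f2w((-128,190)),57]]
cont(q,W,d)
a,c=ik(np.r_[f2w((-128,190)),105],d,[-.15,.25,-.82,-2.9,-.3]); print("press",a.round(2),c)
planw(W[:2])
E
```

```text
t 25.15 fix [400.1 280.8] z 473.9 cw -38.2 lean 48.2 F [ 0.   0.  -0.2] w -0
tool z fixture [ 0.74  -0.087] -0.667 joints [ 0.47  1.02  1.41  0.37 -1.2  -1.44]
az 0.247427988164487
[ 650. -150.  350.] [ 0.02  0.07 -0.37  0.04 -0.28] misfit 0.00000 jump 0.25
[ 550. -200.  300.] [-0.15 -0.01 -0.44 -0.37 -0.33] misfit 0.00000 jump 0.04
[ 480. -200.  250.] [-0.25 -0.06 -0.53 -0.63 -0.33] misfit 0.00000 jump 0.04
[ 450. -100.  200.] [-0.09 -0.08 -0.68 -0.88 -0.16] misfit 0.02073 jump 0.08
[457.  -3. 160.] [-0.19  0.01 -0.71 -1.81 -0.16] misfit 0.03691 jump 0.10
[446.  86. 116.] [-0.24  0.11 -0.95 -2.59 -0.36] misfit 0.02027 jump 0.14
[533.  97. 105.] [-0.18  0.27 -0.83 -2.77 -0.39] misfit 0.00000 jump 0.03
[533.  97.  57.] [-0.2   0.42 -0.92 -2.88 -0.62] misfit 0.00000 jump 0.06
press [-0.18  0.27 -0.83 -2.77 -0.39] 5.148303482698628e-31
t 25.15 fix [400.1 280.8] z 473.9 cw -38.2 lean 48.2 F [ 0.   0.  -0.2] w -0
tool z fixture [ 0.74  -0.087] -0.667 joints [ 0.47  1.02  1.41  0.37 -1.2  -1.44]
16 x [3.24, -0.84, -1.33] -> [ 650. -150.  350.]
4 x [2.85, 0.41, -1.03] -> [ 550. -200.  300.]
```

Call:
send_rows([
  [[3.2, -0.8, -1.3, 0, 0], [3.2, -0.8, -1.3, 0, 0], [3.2, -0.8, -1.3, 0, 0], [3.2, -0.8, -1.3, 0, 0], [3.2, -0.8, -1.3, 0, 0], [3.2, -0.8, -1.3, 0, 0], [3.2, -0.8, -1.3, 0, 0], [3.2, -0.8, -1.3, 0, 0], [3.2, -0.8, -1.3, 0, 0], [3.2, -0.8, -1.3, 0, 0]],
])

```text
clock: 25.98
position: [838.3, 64.7, 428.0]
ee_rot: [-0.271, 0.862, -0.112, 0.414]
contact_force: [0.7, -0.2, 0.6]
gripper_width: 0.0
```

Call:
send_rows([
  [[3.2, -0.8, -1.3, 0, 0], [3.2, -0.8, -1.3, 0, 0], [3.2, -0.8, -1.3, 0, 0], [3.2, -0.8, -1.3, 0, 0], [3.2, -0.8, -1.3, 0, 0], [3.2, -0.8, -1.3, 0, 0], [0, 0, 0, 0, 0]],
])

```text
clock: 26.57
position: [683.1, -85.9, 391.1]
ee_rot: [-0.271, 0.854, -0.111, 0.431]
contact_force: [0.6, 1.2, 0.6]
gripper_width: 0.3
```

```bash
python3 - <<'E'
from h import *; from fk import *
s,R=tz(); d=R[:,2]; print("az",np.degrees(np.arctan2(d[1],d[0])))
q=s['joints'][:5]
for A in [[(550,-250,300),(480,-250,200)],[(550,-250,300),(500,-250,160)],[(550,-300,250),(480,-300,160),(450,-150,140)]]:
    print(A); cont(q,A+[np.r_[f2w((-215,100)),130],np.r_[f2w((-200,190)),120],np.r_[f2w((-128,190)),118]],d)
planw([(550,-250,300)])
E
```

```text
t 26.57 fix [-0.6 -9.6] z 391.1 cw -42.3 lean 52.8 F [0.6 1.2 0.6] w 0
tool z fixture [ 0.795 -0.052] -0.604 joints [ 0.12  0.06 -0.42  0.3  -0.18 -1.35]
az 3.2104546837242514
[(550, -250, 300), (480, -250, 200)]
[ 550. -250.  300.] [-0.43  0.06 -0.27 -0.82 -0.53] misfit 0.00000 jump 0.06
[ 480. -250.  200.] [-0.66  0.12 -0.42 -1.18 -0.6 ] misfit 0.00000 jump 0.03
[457.  -3. 130.] [-0.38  0.08 -0.78 -1.99 -0.37] misfit 0.00000 jump 0.07
[461.  88. 120.] [-0.29  0.16 -0.97 -2.58 -0.52] misfit 0.00000 jump 0.07
[533.  97. 118.] [-0.21  0.26 -0.84 -2.67 -0.48] misfit 0.00000 jump 0.02
[(550, -250, 300), (500, -250, 160)]
[ 550. -250.  300.] [-0.43  0.06 -0.27 -0.82 -0.53] misfit 0.00000 jump 0.06
[ 500. -250.  160.] [-0.68  0.21 -0.41 -1.31 -0.58] misfit 0.00000 jump 0.04
[457.  -3. 130.] [-0.38  0.08 -0.78 -1.99 -0.37] misfit 0.00000 jump 0.05
[461.  88. 120.] [-0.29  0.16 -0.97 -2.58 -0.52] misfit 0.00000 jump 0.07
[533.  97. 118.] [-0.21  0.26 -0.84 -2.67 -0.48] misfit 0.00000 jump 0.02
[(550, -300, 250), (480, -300, 160), (450, -150, 140)]
[ 550. -300.  250.] [-0.59  0.17 -0.22 -1.   -0.61] misfit 0.00000 jump 0.07
[ 480. -300.  160.] [-0.79  0.25 -0.37 -1.27 -0.68] misfit 0.00000 jump 0.03
[ 450. -150.  140.] [-0.62  0.11 -0.62 -1.51 -0.52] misfit 0.00000 jump 0.02
[457.  -3. 130.] [-0.38  0.08 -0.78 -1.99 -0.37] misfit 0.00000 jump 0.05
[461.  88. 120.] [-0.29  0.16 -0.97 -2.58 -0.52] misfit 0.00000 jump 0.07
[533.  97. 118.] [-0.21  0.26 -0.84 -2.67 -0.48] misfit 0.00000 jump 0.02
t 26.57 fix [-0.6 -9.6] z 391.1 cw -42.3 lean 52.8 F [0.6 1.2 0.6] w 0
tool z fixture [ 0.795 -0.052] -0.604 joints [ 0.12  0.06 -0.42  0.3  -0.18 -1.35]
7 x [3.1, -0.69, -0.83] -> [ 550. -250.  300.]
```

Call:
send_rows([
  [[3.1, -0.7, -0.8, 0, 0], [3.1, -0.7, -0.8, 0, 0], [3.1, -0.7, -0.8, 0, 0], [3.1, -0.7, -0.8, 0, 0], [3.1, -0.7, -0.8, 0, 0], [3.1, -0.7, -0.8, 0, 0], [3.1, -0.7, -0.8, 0, 0], [0, 0, 0, 0, 0]],
])

```text
clock: 27.23
position: [571.0, -229.5, 335.5]
ee_rot: [-0.275, 0.842, -0.121, 0.448]
contact_force: [0.5, -0.7, 0.4]
gripper_width: 0.0
```

```bash
python3 - <<'E'
from h import *
planw([(480,-250,200),(457,-3,140)])
E
```

```text
t 27.23 fix [-129.1 -138.7] z 335.5 cw -45.0 lean 55.3 F [ 0.5 -0.7  0.4] w 0
tool z fixture [ 0.82  -0.057] -0.57 joints [-0.35  0.02 -0.25 -0.75 -0.49 -0.06]
5 x [2.91, 1.53, 0.03] -> [ 480. -250.  200.]
7 x [-1.28, 3.39, 0.37] -> [457.  -3. 140.]
```

Call:
send_rows([
  [[2.9, 1.5, 0, 0, 0], [2.9, 1.5, 0, 0, 0], [2.9, 1.5, 0, 0, 0], [2.9, 1.5, 0, 0, 0], [2.9, 1.5, 0, 0, 0], [0, 0, 0, 0, 0]],
])

```text
clock: 27.73
position: [482.6, -255.5, 216.2]
ee_rot: [-0.279, 0.834, -0.136, 0.456]
contact_force: [-1.1, -0.7, -0.9]
gripper_width: -0.1
```

Call:
send_rows([
  [[-1.3, 3.4, 0.3, 0, 0], [-1.3, 3.4, 0.3, 0, 0], [-1.3, 3.4, 0.3, 0, 0], [-1.3, 3.4, 0.3, 0, 0], [-1.3, 3.4, 0.3, 0, 0], [-1.3, 3.4, 0.3, 0, 0], [0, 0, 0, 0, 0]],
])

```text
clock: 28.32
position: [467.2, -40.5, 172.8]
ee_rot: [-0.283, 0.828, -0.146, 0.461]
contact_force: [-1.5, -0.8, -0.4]
gripper_width: 0.3
```

```bash
python3 - <<'E'
from h import *; from fk import *
s,R=tz(); d=R[:,2]; q=s['joints'][:5]
W=[np.r_[f2w((-215,100)),150],np.r_[f2w((-215,192)),125],np.r_[f2w((-128,192)),120],np.r_[f2w((-128,192)),55]]
cont(q,W,d); planw(W)
E
```

```text
t 28.32 fix [-209.4   61.5] z 172.8 cw -48.5 lean 57.8 F [-1.5 -0.8 -0.4] w 0
tool z fixture [ 0.842 -0.084] -0.532 joints [-0.42  0.   -0.72 -1.86 -0.39  1.2 ]
[457.  -3. 150.] [-0.48  0.06 -0.85 -2.15 -0.51] misfit 0.00000 jump 0.07
[446.  88. 125.] [-0.35  0.18 -1.07 -2.63 -0.71] misfit 0.00328 jump 0.06
[532.  99. 120.] [-0.22  0.32 -0.96 -2.83 -0.73] misfit 0.00155 jump 0.05
[532.  99.  55.] [-0.23  0.58 -1.04 -2.9  -1.06] misfit 0.00000 jump 0.06
t 28.32 fix [-209.4   61.5] z 172.8 cw -48.5 lean 57.8 F [-1.5 -0.8 -0.4] w 0
tool z fixture [ 0.842 -0.084] -0.532 joints [-0.42  0.   -0.72 -1.86 -0.39  1.2 ]
2 x [-0.14, 2.24, 0.21] -> [457.  -3. 150.]
3 x [-1.11, 2.97, 0.18] -> [446.  88. 125.]
3 x [-1.29, -0.6, 2.53] -> [532.  99. 120.]
2 x [2.21, 1.63, 1.73] -> [532.  99.  55.]
```

Call:
send_rows([
  [[-0.1, 2.2, 0.2, 0, 0], [-0.1, 2.2, 0.2, 0, 0], [-1.0, 2.9, 0.2, 0, 0], [-1.0, 2.9, 0.2, 0, 0], [-1.0, 2.9, 0.2, 0, 0], [0, 0, 0, 0, 0]],
])

```text
clock: 28.82
position: [456.9, 83.7, 141.2]
ee_rot: [-0.295, 0.816, -0.151, 0.473]
contact_force: [-0.1, -0.9, 0.1]
gripper_width: -0.0
```

```bash
python3 - <<'E'
from h import *
planw([np.r_[f2w((-215,192)),132],np.r_[f2w((-118,192)),132],np.r_[f2w((-118,192)),112]])
E
```

```text
t 28.82 fix [-204.6  186.1] z 141.2 cw -51.8 lean 59.5 F [-0.1 -0.9  0.1] w -0
tool z fixture [ 0.859 -0.071] -0.507 joints [-0.36  0.18 -1.06 -2.63 -0.74  2.04]
1 x [0.76, 1.22, -0.46] -> [446.  88. 132.]
3 x [-1.46, -0.78, 2.78] -> [542. 100. 132.]
1 x [1.37, 1.05, 1.01] -> [542. 100. 112.]
```

Call:
send_rows([
  [[0, 0.5, 0, 0, 0], [-1.1, -0.4, 2.8, 0, 0], [-1.1, -0.4, 2.8, 0, 0], [-1.0, -0.4, 2.6, 0, 0], [0, 0, 0, 0, 0]],
])

```text
clock: 29.23
position: [545.7, 110.0, 132.6]
ee_rot: [-0.302, 0.811, -0.145, 0.479]
contact_force: [0.6, -0.6, 0.8]
gripper_width: 0.4
```

```bash
python3 - <<'E'
from h import *
planw([np.r_[f2w((-116,190)),118]])
a,_=optics.get_image("scene"); b,_=optics.get_image("side")
cv2.imwrite("pics/p1.png",cv2.resize(np.hstack([a[140:300,290:450],b[180:340,260:420]]),None,fx=2.5,fy=2.5,interpolation=cv2.INTER_CUBIC))
E
```

```text
t 29.23 fix [-113.3  201.5] z 132.6 cw -53.4 lean 60.1 F [ 0.6 -0.6  0.8] w 0
tool z fixture [ 0.866 -0.051] -0.498 joints [-0.2   0.32 -0.92 -2.79 -0.73  2.09]
1 x [1.79, -0.1, 0.56] -> [544.  98. 118.]
```

View pics/p1.png

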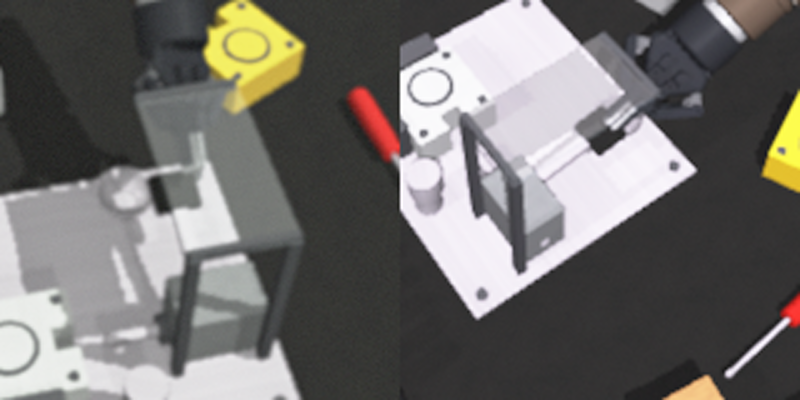

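The fingers have passed under the guard and sit over the pad, at about (190,170) in the left half. I'll centre them, then press slowly.

Call:
send_rows([
  [[1.8, -0.1, 0.55, 0, 0], [0, 0, 0, 0, 0], [0.55, 0.42, 0.4, 0, 0]],
])

```text
clock: 29.58
position: [537.6, 100.8, 112.8]
ee_rot: [-0.305, 0.809, -0.143, 0.481]
contact_force: [-1.0, -1.3, 0.1]
gripper_width: -0.2
```

```bash
python3 - <<'E'
from h import *
s,R=tz(); print("down 1cm:",(-R[2]).round(2))
E
```

```text
t 29.58 fix [-122.4  193.3] z 112.8 cw -54.0 lean 60.3 F [-1.  -1.3  0.1] w -0
tool z fixture [ 0.867 -0.043] -0.496 joints [-0.25  0.38 -0.96 -2.77 -0.83  2.12]
down 1cm: [0.69 0.53 0.5 ]
```

Call:
send_rows([
  [[0.55, 0.42, 0.5, 0, 0], [0.55, 0.42, 0.5, 0, 0], [0.55, 0.42, 0.4, 0, 0], [0.55, 0.42, 0.4, 0, 0], [0.55, 0.42, 0.4, 0, 0]],
])

```text
clock: 30.0
position: [538.1, 102.9, 83.4]
ee_rot: [-0.304, 0.802, -0.146, 0.492]
contact_force: [-3.0, -4.0, 6.6]
gripper_width: -0.2
```

Call:
send_rows([
  [[0.5, 0.4, 0.4, 0, 0], [0.5, 0.4, 0.4, 0, 0]],
])

```text
clock: 30.17
position: [538.7, 103.5, 73.5]
ee_rot: [-0.303, 0.8, -0.147, 0.497]
contact_force: [-4.5, -4.2, 7.7]
gripper_width: 0.2
```

```bash
python3 - <<'E'
from h import *
s,R=tz(); print("down 1cm:",(-R[2]).round(2))
E
```

```text
t 30.17 fix [-121.1  195.8] z 73.5 cw -56.0 lean 62.4 F [-4.5 -4.2  7.7] w 0
tool z fixture [ 0.886 -0.041] -0.463 joints [-0.26  0.59 -1.02 -2.81 -1.13  2.23]
down 1cm: [0.71 0.54 0.46]
```

Call:
send_rows([
  [[0.5, 0.4, 0.3, 0, 0], [0.5, 0.4, 0.3, 0, 0], [0.6, 0.45, 0.35, 0, 0]],
])

```text
clock: 30.42
position: [539.9, 103.8, 63.8]
ee_rot: [-0.3, 0.792, -0.151, 0.511]
contact_force: [-17.8, -9.3, 31.2]
gripper_width: 0.6
```

```bash
python3 - <<'E'
from h import *
s,R=tz(); print("up 1cm:",(R[2]).round(2))
a,_=optics.get_image("scene"); b,_=optics.get_image("side")
cv2.imwrite("pics/p2.png",cv2.resize(np.hstack([a[140:300,290:450],b[180:340,260:420]]),None,fx=2.5,fy=2.5,interpolation=cv2.INTER_CUBIC))
E
```

```text
t 30.42 fix [-119.8  196. ] z 63.8 cw -57.7 lean 64.4 F [-17.8  -9.3  31.2] w 1
tool z fixture [ 0.901 -0.041] -0.433 joints [-0.26  0.67 -1.04 -2.82 -1.26  2.27]
up 1cm: [-0.72 -0.54 -0.43]
```

Call:
send_rows([
  [[-0.7, -0.55, -0.45, 0, 0], [-0.7, -0.55, -0.45, 0, 0], [-0.7, -0.55, -0.45, 0, 0], [-0.7, -0.55, -0.45, 0, 0], [-0.7, -0.55, -0.45, 0, 0], [-0.7, -0.55, -0.45, 0, 0], [0, 0, 0, 0, 0]],
])

```text
clock: 31.1
position: [536.4, 103.4, 140.1]
ee_rot: [-0.296, 0.785, -0.152, 0.522]
contact_force: [-0.3, 0.1, 0.2]
gripper_width: -0.1
```

```bash
python3 - <<'E'
from h import *
s,R=tz(); print("down 1cm:",(-R[2]).round(2))
a,d=optics.get_image("scene"); P=cloud("scene",d); f=w2f(P)
cv2.imwrite("pics/p3.png",cv2.resize(a[185:320,235:425],None,fx=4,fy=4,interpolation=cv2.INTER_CUBIC))
g=(d>0)&(abs(f[...,0])<12)&(f[...,1]>40)&(f[...,1]<150)&(P[...,2]>28)&(P[...,2]<47); print("pin y",np.sort(f[g][:,1]).round(0)[:12], g.sum())
planw([np.r_[f2w((-120,192)),118]])
E
```

```text
t 31.10 fix [-123.4  196.1] z 140.1 cw -59.0 lean 65.9 F [-0.3  0.1  0.2] w -0
tool z fixture [ 0.912 -0.039] -0.409 joints [-0.26  0.37 -0.99 -2.76 -0.95  2.13]
down 1cm: [0.73 0.55 0.41]
pin y [46. 64. 65. 65. 66. 66. 66. 66. 67. 68. 68. 68.] 189
t 31.15 fix [-123.6  196.2] z 139.2 cw -58.9 lean 65.8 F [-0.5 -0.9  0.3] w 0
tool z fixture [ 0.911 -0.039] -0.41 joints [-0.26  0.37 -0.99 -2.76 -0.96  2.13]
1 x [1.66, 0.75, 1.21] -> [540. 100. 118.]
```

View pics/p3.png

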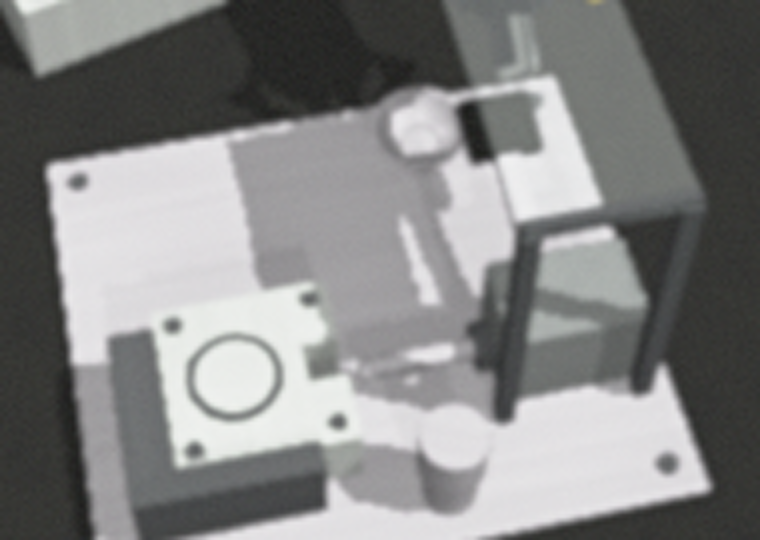

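Stroke 1 counted: the pin end is at y≈65 (83−18) and the lever is back up. Next, stroke 2.

Call:
send_rows([
  [[1.6, 0.8, 1.1, 0, 0], [0.65, 0.5, 0.4, 0, 0], [0.65, 0.5, 0.4, 0, 0], [0.65, 0.5, 0.4, 0, 0], [0.65, 0.5, 0.4, 0, 0], [0.65, 0.5, 0.4, 0, 0], [0.5, 0.4, 0.3, 0, 0]],
])

```text
clock: 31.73
position: [540.2, 102.8, 74.4]
ee_rot: [-0.295, 0.778, -0.155, 0.533]
contact_force: [-3.1, -4.1, 7.8]
gripper_width: -0.5
```

Call:
send_rows([
  [[0.55, 0.4, 0.3, 0, 0], [0.55, 0.4, 0.3, 0, 0], [0.6, 0.45, 0.3, 0, 0]],
])

```text
clock: 31.98
position: [541.7, 103.5, 64.6]
ee_rot: [-0.291, 0.767, -0.159, 0.55]
contact_force: [-22.6, -14.1, 38.5]
gripper_width: 0.2
```

Call:
send_rows([
  [[-0.75, -0.55, -0.35, 0, 0], [-0.75, -0.55, -0.35, 0, 0], [-0.75, -0.55, -0.35, 0, 0], [-0.75, -0.55, -0.35, 0, 0], [-0.75, -0.55, -0.35, 0, 0], [-0.6, -0.45, -0.3, 0, 0], [0, 0, 0, 0, 0]],
])

```text
clock: 32.57
position: [540.1, 103.3, 124.9]
ee_rot: [-0.286, 0.765, -0.157, 0.555]
contact_force: [0.3, -1.0, 1.1]
gripper_width: -0.0
```

```bash
cat >> h.py <<'E'
def pin():
    a,d=optics.get_image("scene"); P=cloud("scene",d); f=w2f(P)
    g=(d>0)&(abs(f[...,0])<9)&(f[...,1]>20)&(f[...,1]<150)&(P[...,2]>30)&(P[...,2]<46); print("pin y",np.sort(f[g][:,1]).round(0)[:14], g.sum())
    return a
E
python3 - <<'E'
from h import *
s,R=tz(); print("down 1cm:",(-R[2]).round(2)); pin()
planw([np.r_[f2w((-120,192)),118]])
E
```

```text
t 32.57 fix [-119.7  195.4] z 124.9 cw -63.3 lean 70.4 F [ 0.3 -1.   1.1] w -0
tool z fixture [ 0.941 -0.036] -0.336 joints [-0.28  0.54 -1.04 -2.78 -1.24  2.21]
down 1cm: [0.76 0.56 0.34]
pin y [51. 52. 52. 53. 54. 54. 56. 56. 57. 57. 58. 58. 58. 59.] 195
t 32.62 fix [-119.8  195.5] z 124.0 cw -63.2 lean 70.3 F [0.  0.2 0.2] w 0
tool z fixture [ 0.941 -0.036] -0.337 joints [-0.28  0.54 -1.04 -2.78 -1.24  2.21]
1 x [0.67, 0.06, 0.2] -> [540. 100. 118.]
```

Call:
send_rows([
  [[0.7, 0.45, 0.3, 0, 0], [0.7, 0.5, 0.3, 0, 0], [0.7, 0.5, 0.3, 0, 0], [0.7, 0.5, 0.3, 0, 0], [0.7, 0.5, 0.3, 0, 0], [0.6, 0.45, 0.3, 0, 0]],
])

```text
clock: 33.12
position: [541.4, 104.6, 74.7]
ee_rot: [-0.287, 0.759, -0.155, 0.563]
contact_force: [-6.5, -3.8, 7.4]
gripper_width: -0.0
```

Call:
send_rows([
  [[0.55, 0.4, 0.25, 0, 0], [0.55, 0.4, 0.25, 0, 0], [0.6, 0.45, 0.3, 0, 0]],
])

```text
clock: 33.37
position: [543.3, 106.6, 66.0]
ee_rot: [-0.283, 0.746, -0.158, 0.582]
contact_force: [-15.9, -4.6, 34.1]
gripper_width: -0.3
```

Call:
send_rows([
  [[-0.78, -0.55, -0.28, 0, 0], [-0.78, -0.55, -0.28, 0, 0], [-0.78, -0.55, -0.28, 0, 0], [-0.78, -0.55, -0.28, 0, 0], [-0.78, -0.55, -0.28, 0, 0], [-0.78, -0.55, -0.28, 0, 0], [0, 0, 0, 0, 0]],
])

```text
clock: 33.95
position: [543.1, 106.9, 122.7]
ee_rot: [-0.28, 0.746, -0.154, 0.584]
contact_force: [0.3, -0.1, 1.5]
gripper_width: 0.2
```

```bash
python3 - <<'E'
from h import *
pin(); cover()
planw([np.r_[f2w((-210,190)),140],np.r_[f2w((-230,190)),220]])
E
```

```text
pin y [36. 37. 37. 38. 39. 40. 41. 41. 42. 43. 44. 44. 45. 46.] 216
scene cover ctr [-1.6 -1.1] size [108. 109.] yaw mod 90 0.0 1693
side cover ctr [ 0.2 -1. ] size [111. 108.] yaw mod 90 -0.3 896
t 34.10 fix [-116.2  198.6] z 120.5 cw -67.7 lean 74.1 F [-0.6  0.6  0.4] w -0
tool z fixture [ 0.962 -0.018] -0.273 joints [-0.29  0.64 -1.06 -2.76 -1.42  2.24]
3 x [0.39, -0.15, -3.18] -> [451.  87. 140.]
3 x [-1.94, -1.38, -1.37] -> [431.  85. 220.]
```

Call:
send_rows([
  [[0, 0, -2, 0, 0], [0, 0, -3, 0, 0], [0, 0, -3, 0, 0], [0, 0, -2, 0, 0], [0, 0, 0, 0, 0], [0, 0, 0, 0, 0]],
])

```text
clock: 34.6
position: [486.4, 79.2, 161.1]
ee_rot: [-0.292, 0.756, -0.132, 0.571]
contact_force: [0.3, -0.7, -0.6]
gripper_width: 0.0
```

```bash
python3 - <<'E'
from h import *
tz(); a=pin(); cover('z'); b=cv2.imread('pics/side_z.png')
cv2.imwrite("pics/end.png",cv2.resize(np.hstack([a[130:330,225:425],b[140:340,210:410]]),None,fx=2,fy=2,interpolation=cv2.INTER_CUBIC))
E
```

```text
t 34.60 fix [-175.9  178.1] z 161.1 cw -66.4 lean 71.7 F [ 0.3 -0.7 -0.6] w 0
tool z fixture [0.949 0.02 ] -0.313 joints [-0.47  0.38 -1.07 -2.5  -1.16  2.09]
pin y [36. 37. 37. 38. 39. 39. 40. 41. 42. 43. 44. 44. 44. 46.] 218
scene cover ctr [-1.4 -1.2] size [109. 109.] yaw mod 90 0.1 1687
side cover ctr [-0. -1.] size [112. 108.] yaw mod 90 -0.7 904
```

View pics/end.png

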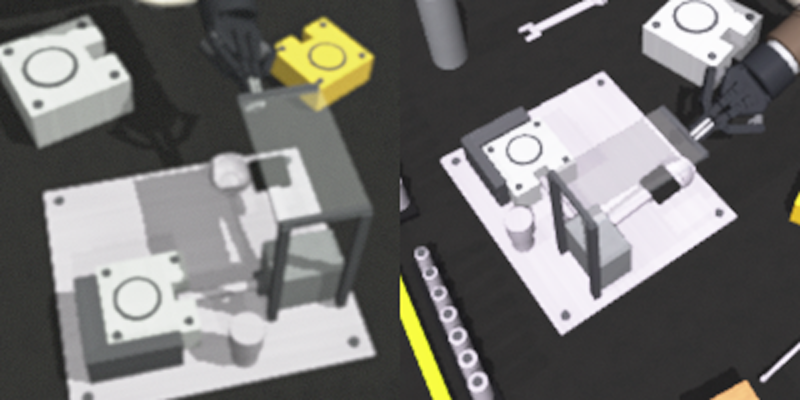

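The final view shows the cover in the corner at (135,295) with the pin in its slot, the lever up, the bystanders in place and the gripper clear.

```bash
python3 -c "
from bench import job
print(job.job_done())"
```

```text
the job is handed in; nothing more can be done
None
```

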